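# Load, clip shut and start the fittings finisher

### The arm

A 7-joint arm with a two-finger parallel gripper is mounted at the origin on the work surface. World frame = base frame: x ahead of the robot, y to its left, z up, the work surface at z = 0. Lengths are in m, angles in rad, forces in N, time in s.
With the tool pointing down it reaches from about 0.35 to 0.9 m from the base axis. Payload 8.1 kg.
Tool frame: the origin (TCP) lies at the very end of the fingers, on their centre line; the grasp point (between the pads) lies 19 mm behind it; z points along the fingers, x is the direction in which the jaws open and shut, and the axes are right-handed (so a half turn about z gives the same grasp; the last joint's range is limited). The gripper opens to 92 mm and grips with 3 to 60 N. Pads are 19 mm wide; open, the fingers measure 130 mm over their backs; the gripper's body (75 mm by 190 mm) begins 47 mm behind the grasp point.
Start: joints at [-1.404, 0.434, 0.025, 1.573, -0.012, 1.134, -0.075], TCP at [0.167, 0.602, 0.227] pointing down, gripper open.
Joint ranges: [-2.62, 2.62], [-0.44, 2.09], [-1.27, 1.32], [0.08, 2.57], [-1.32, 4.46], [0.12, 2], [-2.74, 2.74]. Speed limits (rad/s): [2.22, 2.22, 3.01, 3.01, 3.14, 3.14, 3.14].

### API

Orientations are given as a 3x3 rotation matrix whose columns are the frame's x, y, z axes.
In Python, from bench import get_obs, read_camera, get_calibration, sign_off gives the robot as it stands.
- The arm moves only by the tool step_arm, never from a script. Its argument "targets" is a list of rows, each a list of 5 numbers: the shift along the tool's x, y, z in units of 30 mm (1.0 is 30 mm), then the turn about the tool's z in units of 5 degrees (1.0 is 5 degrees), then the finger opening in mm, from 0 to 91.8. In form: [[tx, ty, tz, spin, hand], ...]. A call has 1 to 20 rows; each row is the pose to reach, as a shift and turn from the pose measured when the call began, along the tool's axes at that moment; what a row does not reach only later rows make up. A row lasts 1/10 s, in which the tool goes at most 50 mm and 8.59 degrees, less where a joint would pass 70% of its speed; a pose out of reach is approached as far as the arm can. A call with a gripper value outside its range is refused whole. The fingers move at their own pace and stop on an object; the grip force is fixed at half the most. Time passes only in rows, so rows that repeat a pose let the fingers close. It gives the time, the measured TCP pose, the force and the opening at its end, in the units of the state.
- get_obs(): the state, without advancing time (a new reading comes with each control period).
- read_camera(name): name is "scene" or "top" or "wrist"; returns the picture (420x560x3 uint8, blue, green, red); there is no depth.
- get_calibration(name): a dict with "intrinsics" (3x3 intrinsics, pixels), "rvec" (rotation vector, rad) and "tvec" (3), from world to camera coordinates, as OpenCV has them. Camera axes: x right, y down, z forward; pixel columns grow to the right and rows downward; lengths in m; the calibration is good to about 2 mm. A picture is of the moment at which its call begins: read the wrist's pose just before it. get_calibration takes no time and is no camera call; for the wrist camera it gives the pose at the moment of the call.
- sign_off(): hands the job in, once; it reports no verdict.
The state is a dict: "t": time; "joint_pos": joint angles; "qvel": joint speeds; "effort": joint torques, N m; "tool_pos": TCP position; "orientation": TCP orientation; "contact_force": force on the tool from outside, world axes, zero at the start; "wrist_torque": the same for the moment, N m; "opening": finger opening in m.
Only numpy, scipy, OpenCV 4.12 (cv2) and the standard library are available. Lean on these libraries where they do the work, as an engineer would, in place of code of your own. Each camera call takes 0.05 s, during which the arm holds its last target. There are 200 camera calls.

### The job

Polish the brass bag fittings: flip both sprung clips off the finishing machine's lid, lift the lid off and lay it flat, grip up, on the bench, and put every brass loop and ring into the tub. Then set the lid back fully home, flip both clips shut over it, and only then turn the key to START, hold it there for half a second and let it spring back to RUN. Leave the spool, the jar and the hammer as they are.

Things in the scene. Friction and masses are not known exactly. Their poses are not given: they have to be found in the camera images.
- finisher: fixed grey finishing machine: open-topped tub with a console block beyond its +x end. Origin: on the bench under the tub's centre; x along the tub towards the console, y left, z up. Tub outside 180 (x) x 140 (y) mm, walls 6, rim 132 above the bench, inner floor 36 above it. Console x = 110 to 200, 130 wide (y), top 100 above the bench
- tub_floor (a point): centre of the tub's inner floor, 38 mm above the bench
- lid: loose grey lid, plate 186 x 146 x 8 mm, about 0.3 kg, grip bar along its x on top. A rounded rib 8 mm deep under the plate drops inside the tub walls with about 3 mm play; either way round fits. Origin: centre, at the rib's underside; plate top at z = 16. Origin height over the bench: 124 seated on the tub, 0 laid on the bench. Bare bench for it lies on the robot's left
- lid_grip (a point): on the lid's black grip bar, mid-length, 40 mm above the lid's origin. The bar is 90 mm long (lid x), 18 mm wide (lid y) and stands from 16 to 53 mm above the lid's origin
- clip_left (a joint): sprung bale clip on the tub's left (+y) side, rad: 0 closed (upright, hook over the lid's edge), 0.95 open (leaning outwards, at its stop). Over-centre spring: it snaps to the nearer end, middle 0.475; about 4 N at the tab starts it. Pivot: horizontal, along the machine's x, at x = 0, y = +80, z = 85 mm in its frame. 44 mm wide
- clip_right (a joint): the mirror-image clip on the tub's right (-y) side (pivot at y = -80 mm): 0 closed, 0.95 open. A clip is swept open by pushing the inner face of its tab outwards above the hook, and shut by pushing the tip of its tab inwards from outside, following it as it rises 40 mm
- tab_left (a point): on the left clip's flat thumb tab (4 mm thick, 44 wide), 85 mm from the pivot. The tab ends 95 mm from the pivot: closed, its top is 180 mm above the bench (40 above the lid's plate); open, its tip is 77 mm outwards of the pivot and 140 above the bench. Below the tab a hook plate reaches 16 mm inwards, 57 to 62 mm from the pivot
- tab_right (a point): the same point on the right clip's thumb tab
- key (a joint): console's start key, rad: 0 = RUN, where its spring holds it; turns clockwise seen from above to its stop at 1.05 (about 0.13 N m there) and springs back when let go. START is from about 0.85 on. At 0 the flat of the bow lies along the machine's x
- key_bow (a point): middle of the key's upright black bow (30 mm wide, 8 thick, from 114 to 146 mm above the bench), on the key's vertical axis at x = 160, y = 0 mm in the machine's frame, 134 above the bench
- spool: bystander: white thread spool, 52 mm across the foot, 96 mm tall, standing. Origin: centre of its underside
- jar: bystander: small glass jar with a steel cap, 60 mm across, 85 mm tall. Origin: centre of its underside
- mallet: bystander: small hammer lying on the bench. Origin: near its middle, underside
- loop_1: rectangular brass strap loop (open frame) 52 mm (its x) x 38 mm (its y) x 10 mm thick, bars 7 mm, about 0.09 kg; lies flat on the bench, right of the machine, at the start; may be absent. Origin: centre of its underside
- loop_2: rectangular brass strap loop (open frame) 52 mm (its x) x 38 mm (its y) x 10 mm thick, bars 7 mm, about 0.09 kg; lies flat on the bench, right of the machine, at the start; may be absent. Origin: centre of its underside
- loop_3: rectangular brass strap loop (open frame) 52 mm (its x) x 38 mm (its y) x 10 mm thick, bars 7 mm, about 0.09 kg; lies flat on the bench, right of the machine, at the start; may be absent. Origin: centre of its underside
- ring_1: round brass ring 44 mm outside, 28 mm inside, 10 mm thick, about 0.07 kg; lies flat on the bench, right of the machine, at the start; may be absent. Origin: centre of its underside
- ring_2: round brass ring 44 mm outside, 28 mm inside, 10 mm thick, about 0.07 kg; lies flat on the bench, right of the machine, at the start; may be absent. Origin: centre of its underside
Things that resemble listed ones, but are neither listed nor needed, are in the scene too. There is more than one size of the lid; the job needs the larger.

How it is judged:
On the way, in this order (a step that is already met when the one before it is completed fails the run):
1. both clips are flipped open, the lid still on the tub (value of joint each of clip_left, clip_right above 0.75 rad and x of lid in the frame of finisher between -0.01 and 0.01 m and y of lid in the frame of finisher between -0.01 and 0.01 m and z of lid in the frame of finisher between 0.119 and 0.1275 m and angle between lid's own z axis and vertical below 0.05 rad), for 0.2 s.
2. the lid lies flat on the bench, grip up (height (world z) of lid below 0.01 m and angle between lid's own z axis and vertical below 0.08 rad and contact force between lid and the fingers below 0.1 N), for 0.2 s.
3. every brass fitting is in the tub (x of loop_1 in the frame of finisher between -0.084 and 0.084 m and y of loop_1 in the frame of finisher between -0.064 and 0.064 m and z of loop_1 in the frame of finisher between 0.02 and 0.1 m and x of loop_2 in the frame of finisher between -0.084 and 0.084 m and y of loop_2 in the frame of finisher between -0.064 and 0.064 m and z of loop_2 in the frame of finisher between 0.02 and 0.1 m and x of loop_3 in the frame of finisher between -0.084 and 0.084 m and y of loop_3 in the frame of finisher between -0.064 and 0.064 m and z of loop_3 in the frame of finisher between 0.02 and 0.1 m and x of ring_1 in the frame of finisher between -0.084 and 0.084 m and y of ring_1 in the frame of finisher between -0.064 and 0.064 m and z of ring_1 in the frame of finisher between 0.02 and 0.1 m and x of ring_2 in the frame of finisher between -0.084 and 0.084 m and y of ring_2 in the frame of finisher between -0.064 and 0.064 m and z of ring_2 in the frame of finisher between 0.02 and 0.1 m and horizontal distance between lid and finisher above 0.1 m), for 0.2 s.
4. the lid is fully home on the tub again (x of lid in the frame of finisher between -0.01 and 0.01 m and y of lid in the frame of finisher between -0.01 and 0.01 m and z of lid in the frame of finisher between 0.119 and 0.1275 m and angle between lid's own z axis and vertical below 0.05 rad), for 0.2 s.
5. both clips are shut over the lid (all of step 4 and value of joint each of clip_left, clip_right below 0.12 rad), for 0.2 s.
6. the key is turned to START and held (value of joint key above 0.85 rad and value of joint each of clip_left, clip_right below 0.12 rad), for 0.3 s.
At the end, for the whole second after the job is handed in: every brass fitting present lies in the tub; the lid is seated (within 10 mm sideways, 5 mm low to 3.5 mm high, 0.05 rad of level) and still; both clips read under 0.12 rad; the key is back under 0.12 rad, after having been held over 0.85 rad for 0.3 s with the clips shut (all of step 5 and x of loop_1 in the frame of finisher between -0.084 and 0.084 m and y of loop_1 in the frame of finisher between -0.064 and 0.064 m and z of loop_1 in the frame of finisher between 0.02 and 0.1 m and x of loop_2 in the frame of finisher between -0.084 and 0.084 m and y of loop_2 in the frame of finisher between -0.064 and 0.064 m and z of loop_2 in the frame of finisher between 0.02 and 0.1 m and x of loop_3 in the frame of finisher between -0.084 and 0.084 m and y of loop_3 in the frame of finisher between -0.064 and 0.064 m and z of loop_3 in the frame of finisher between 0.02 and 0.1 m and x of ring_1 in the frame of finisher between -0.084 and 0.084 m and y of ring_1 in the frame of finisher between -0.064 and 0.064 m and z of ring_1 in the frame of finisher between 0.02 and 0.1 m and x of ring_2 in the frame of finisher between -0.084 and 0.084 m and y of ring_2 in the frame of finisher between -0.064 and 0.064 m and z of ring_2 in the frame of finisher between 0.02 and 0.1 m and value of joint key below 0.12 rad and linear speed of lid below 0.02 m/s); the robot touches nothing.
It fails at once if the key is turned to START while a clip is open (value of joint key above 0.6 rad and value of joint any of clip_left, clip_right above 0.3 rad).
It fails at once if a bystander is pushed more than 30 mm or knocked over (distance of any of spool, jar, mallet from where it was at the start of the episode above 0.03 m or angle between any of spool, jar, mallet's own z axis and vertical above 0.5 rad).
Of loop_1, loop_2, loop_3, ring_1, ring_2 only 2 to 4 are there at a start; the rules pass over those that are not, and their reading is None.
At some moment in a run one of loop_1, loop_2, loop_3, ring_1, ring_2 may be knocked a few centimetres aside while the robot is not near it.
Once in a run the grip may slacken for a moment while it holds something.
It also fails if it takes over 210 s, if anything falls off the work surface, if the arm or the gripper's body presses on something with over 40 N, if the wrist force passes 120 N, or if a joint passes its speed limit or range.

## Working session

There is one attempt and no reset: what is moved stays moved. The work goes in short steps, Python scripts to look and compute and a tool call to move; the robot and the scene stay as the last step left them, time stands still between calls to the robot, and variables do not carry over. Pictures are saved under pics/ and viewed, about 12 in all and at most 16, crops included, and the job is handed in when it is done.

Besides the shell and the picture viewer there is one more tool, called after "Request:" by a JSON object that holds its "name" and its "arguments", one argument or row to a line. step_arm: Moves the arm, as the interface text tells. Its arguments: {"type":"object","properties":{"targets":{"type":"array","items":{"type":"array","items":{"type":"number"}}}},"required":["targets"]}

```bash
ls; mkdir -p pics; cat > h.py <<'E'
import numpy as np, cv2
from bench import get_obs, read_camera, get_calibration, sign_off
def cal(n):
    c=get_calibration(n); R=cv2.Rodrigues(np.array(c["rvec"],float))[0]
    return np.array(c["intrinsics"],float),R,np.array(c["tvec"],float).ravel()
def ray(n,uv,z,c=None):
    K,R,t=c or cal(n); C=-R.T@t
    d=R.T@np.linalg.solve(K,[uv[0],uv[1],1.]); return C+d*(z-C[2])/d[2]
def proj(n,p,c=None):
    K,R,t=c or cal(n); q=K@(R@np.asarray(p,float)+t); return q[:2]/q[2]
def togo(p,yaw=None):
    "rows units to world TCP p"
    o=get_obs(); R=np.array(o["orientation"]); return np.round(R.T@(np.array(p)-o["tool_pos"])/.03,2)
def st():
    o=get_obs(); print(o["t"],np.round(o["tool_pos"],4),np.round(o["orientation"],3).tolist(),np.round(o["contact_force"],1),round(o["opening"],4))
E
python3 - <<'E'
from h import *
st()
for n in("scene","top"):
    i=read_camera(n); cv2.imwrite(f"pics/{n}0.png",i)
    K,R,t=cal(n); print(n,K.tolist(),-R.T@t)
E
```

```text
pics
0.0 [0.1665 0.6019 0.226 ] [[0.267, 0.964, -0.0], [0.964, -0.267, -0.002], [-0.002, 0.0, -1.0]] [ 0.7 -0.5 -0.1] 0.0919
scene [[401.48424515314457, 0.0, 281.39471922398155], [0.0, 401.48424515314457, 205.5166949531752], [0.0, 0.0, 1.0]] [ 1.12896228 -0.58766755  0.79237726]
top [[525.56335535737, 0.0, 284.247007957644], [0.0, 525.56335535737, 216.40775313452724], [0.0, 0.0, 1.0]] [ 0.34548184 -0.02117045  1.66955505]
```

View pics/top0.png

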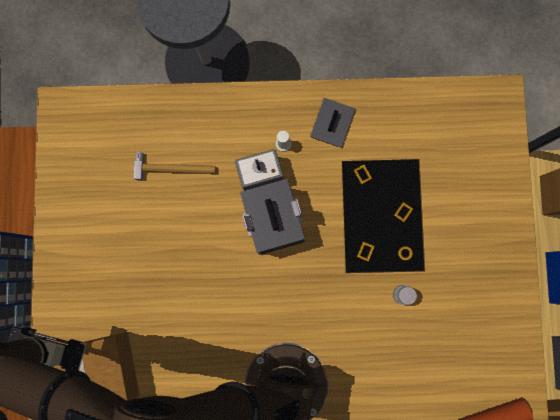

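View pics/scene0.png

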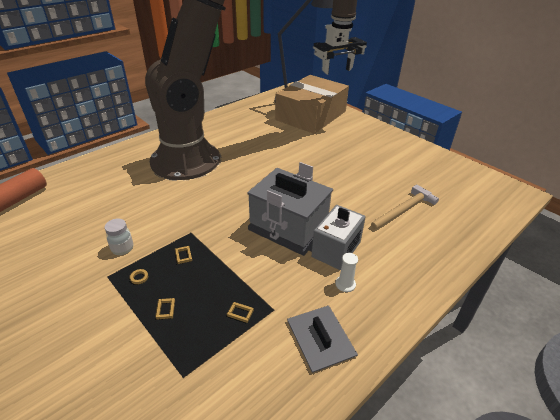

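Top view: the machine is at about (272,215) with its console toward the top of the image and tabs at (249,222) and (296,208). There are three loops at (363,174), (403,212) and (366,252), and one ring at (405,253). The decoy lid is at (333,122), the spool at (283,140), the jar at (405,295) and the hammer at (175,168).

```bash
cat >> h.py <<'E'
def fits(i,n="top",z=.005,roi=None):
    hsv=cv2.cvtColor(i,cv2.COLOR_BGR2HSV)
    m=cv2.inRange(hsv,(12,120,90),(32,255,255))
    if roi: k=np.zeros_like(m); k[roi[1]:roi[3],roi[0]:roi[2]]=255; m&=k
    out=[]; c0=cal(n)
    for c in cv2.findContours(m,cv2.RETR_EXTERNAL,cv2.CHAIN_APPROX_NONE)[0]:
        if cv2.contourArea(c)<60: continue
        b=cv2.boxPoints(cv2.minAreaRect(c)); w=np.array([ray(n,p,z,c0)[:2] for p in b])
        e1,e2=w[1]-w[0],w[2]-w[1]; 
        if np.linalg.norm(e1)<np.linalg.norm(e2): e1,e2=e2,e1
        out.append((np.round(w.mean(0),4),np.round([np.linalg.norm(e1),np.linalg.norm(e2)],4),round(np.degrees(np.arctan2(e1[1],e1[0]))%180,1)))
    return out
E
python3 - <<'E'
from h import *
i=cv2.imread("pics/top0.png")
for f in fits(i,z=.005,roi=(344,161,423,271)): print(f)
g=cv2.cvtColor(i,cv2.COLOR_BGR2HSV)
m=cv2.inRange(g,(0,0,40),(180,60,120)); k=np.zeros_like(m);k[175:260,235:310]=255;m&=k
m=cv2.morphologyEx(m,cv2.MORPH_OPEN,np.ones((9,9)))
c=max(cv2.findContours(m,0,1)[0],key=cv2.contourArea);r=cv2.minAreaRect(c);print(r)
b=cv2.boxPoints(r);print(b.round(),np.array([ray("top",p,.14)[:2] for p in b]).round(4).tolist())
# grip bar
m=(cv2.inRange(i,(0,0,0),(35,35,35)));m[:,:255]=0;m[:,290:]=0;m[:190]=0;m[240:]=0
c=max(cv2.findContours(m,0,1)[0],key=cv2.contourArea);r=cv2.minAreaRect(c);b=cv2.boxPoints(r)
print("bar",np.array([ray("top",p,.177)[:2] for p in b]).round(4).tolist())
cv2.imwrite("pics/crop.png",cv2.resize(i[140:262,225:315],None,fx=6.5,fy=4.9*1.0,interpolation=2) if 0 else cv2.resize(i[140:262,225:315],None,fx=4.8,fy=4.8,interpolation=2))
E
```

```text
(array([ 0.3968, -0.3855]), array([0.0441, 0.0378]), np.float64(88.7))
(array([ 0.4057, -0.2607]), array([0.0518, 0.0391]), np.float64(156.2))
(array([ 0.528 , -0.3854]), array([0.0519, 0.0376]), np.float64(144.4))
(array([ 0.6529, -0.2605]), array([0.0516, 0.0386]), np.float64(27.3))
(array([ 0.5858, -0.4437]), array([0.2096, 0.0096]), np.float64(177.2))
((270.79241943359375, 215.27357482910156), (64.14737701416016, 52.7464485168457), 74.05460357666016)
[[237. 192.]
 [287. 177.]
 [305. 239.]
 [254. 253.]] [[0.5839, 0.1301], [0.6235, -0.0202], [0.4403, -0.0673], [0.4015, 0.0811]]
bar [[0.5525, 0.0457], [0.5583, 0.0225], [0.4668, -0.0002], [0.461, 0.0228]]
```

View pics/crop.png

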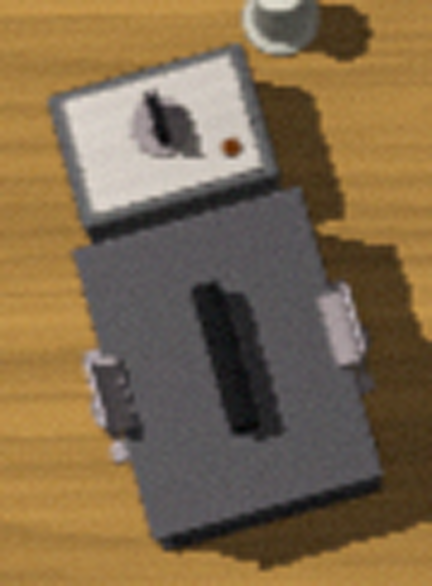

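The crop shows the lid plate corners at about (241,192.5), (287.5,179), (304.5,240) and (259,252.5) in full-image pixels. The key bow is near (258,165.5). Both clips are closed.

```bash
python3 - <<'E'
from h import *
P=[ray("top",p,.14)[:2] for p in [(241,192.5),(287.3,179.2),(304.6,239.8),(259,252.5)]]
P=np.array(P);print(P.round(4).tolist(),"c",P.mean(0).round(4))
for a,b in((3,0),(2,1),(1,0),(2,3)):
    d=P[b]-P[a];print(np.linalg.norm(d).round(4),np.degrees(np.arctan2(d[1],d[0])).round(1))
key=ray("top",(257.7,165),.136)[:2]; d=key-P.mean(0);print("key",key.round(4),np.linalg.norm(d),np.degrees(np.arctan2(d[1],d[0])))
for q in [(225+110/4.8,140+395/4.8),(225+343/4.8,140+326/4.8)]: print("tab",ray("top",q,.17)[:2])
E
```

```text
[[0.5812, 0.1172], [0.6175, -0.0199], [0.4376, -0.0662], [0.4037, 0.0673]] c [0.51   0.0246]
0.1844 15.7
0.1858 14.4
0.1419 104.9
0.1377 104.3
key [0.663  0.0669] 0.1587765427873213 15.45193652609804
tab [0.48974206 0.09584207]
tab [ 0.5279829  -0.04433536]
```

```bash
cat >> h.py <<'E'
M0=np.array([.510,.0245]); MY=15.0
def mw(x,y,z):
    a=np.radians(MY); return np.array([M0[0]+x*np.cos(a)-y*np.sin(a),M0[1]+x*np.sin(a)+y*np.cos(a),z])
def plan(ps,ang):
    "world points + tool x yaw deg (mod 180) -> rows relative to the pose now"
    o=get_obs(); R=np.array(o["orientation"]); p0=np.array(o["tool_pos"])
    y0=np.degrees(np.arctan2(R[1,0],R[0,0])); d=(ang-y0+90)%180-90
    for p in ps: print(np.round(R.T@(np.array(p)-p0)/.03,2).tolist(),"spin",round(-d/5,2))
E
python3 - <<'E'
from h import *
plan([mw(0,.036,.27),mw(0,.036,.157),mw(0,.125,.157),mw(0,.125,.23),mw(0,-.036,.23),mw(0,-.036,.157),mw(0,-.125,.157),mw(0,-.125,.24)],MY+90)
E
```

```text
[-14.47, 15.56, -1.44] spin -6.09
[-14.46, 15.56, 2.32] spin -6.09
[-11.9, 14.05, 2.32] spin -6.09
[-11.91, 14.05, -0.11] spin -6.09
[-16.53, 16.78, -0.11] spin -6.09
[-16.53, 16.77, 2.33] spin -6.09
[-19.09, 18.28, 2.33] spin -6.09
[-19.09, 18.28, -0.44] spin -6.09
```

Request:
{"name": "step_arm", "arguments": {
  "targets": [
    [0, 0, -1.44, 0, 0],
    [-14.47, 15.56, -1.44, -6.1, 0],
    [-14.47, 15.56, -1.44, -6.1, 0],
    [-14.47, 15.56, -1.44, -6.1, 0],
    [-14.47, 15.56, -1.44, -6.1, 0],
    [-14.47, 15.56, -1.44, -6.1, 0],
    [-14.47, 15.56, -1.44, -6.1, 0],
    [-14.47, 15.56, -1.44, -6.1, 0],
    [-14.47, 15.56, -1.44, -6.1, 0],
    [-14.47, 15.56, -1.44, -6.1, 0],
    [-14.47, 15.56, -1.44, -6.1, 0],
    [-14.47, 15.56, -1.44, -6.1, 0],
    [-14.47, 15.56, -1.44, -6.1, 0],
    [-14.47, 15.56, -1.44, -6.1, 0],
    [-14.47, 15.56, -1.44, -6.1, 0],
    [-14.47, 15.56, -1.44, -6.1, 0],
    [-14.47, 15.56, -1.44, -6.1, 0],
    [-14.47, 15.56, -1.44, -6.1, 0]
  ]
}}

```text
t: 1.9
tool_pos: [0.5001, 0.0606, 0.2698]
orientation: [[-0.262, 0.965, -0.001], [0.965, 0.262, -0.001], [-0.001, -0.001, -1.0]]
contact_force: [0.6, 0.6, 0.3]
opening: 0.0005
```

```bash
python3 - <<'E'
from h import *
st()
plan([mw(0,.036,.157),mw(0,.07,.157),mw(0,.1,.157),mw(0,.125,.157),mw(0,.125,.23),mw(0,-.036,.23),mw(0,-.036,.157),mw(0,-.125,.157),mw(0,-.125,.24)],MY+90)
i=read_camera("wrist"); cv2.imwrite("pics/w1.png",i)
for p in (mw(0,.078,.18),mw(0,-.078,.18),mw(.045,0,.177),mw(-.045,0,.177)): print(proj("wrist",p).round())
E
```

```text
1.9 [0.5001 0.0606 0.2698] [[-0.262, 0.965, -0.001], [0.965, 0.262, -0.001], [-0.001, -0.001, -1.0]] [0.6 0.6 0.3] 0.0005
[-0.04, 0.01, 3.76] spin 0.03
[1.09, 0.01, 3.76] spin 0.03
[2.09, 0.02, 3.76] spin 0.03
[2.92, 0.02, 3.76] spin 0.03
[2.92, 0.02, 1.32] spin 0.03
[-2.45, 0.0, 1.33] spin 0.03
[-2.44, 0.0, 3.76] spin 0.03
[-5.41, -0.01, 3.76] spin 0.03
[-5.41, -0.01, 1.0] spin 0.03
[338. 216.]
[119. 216.]
[231. 271.]
[226. 152.]
```

View pics/w1.png

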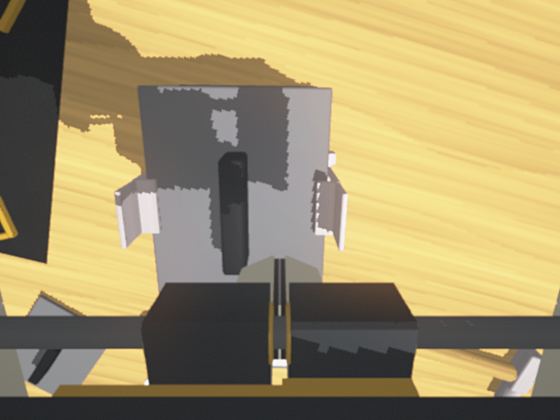

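The wrist view shows the left tab at (343,215), the right tab at (120,217) and the bar at x≈234. That matches the model to about 2–3 mm in +y. Next I sweep both clips open.

Request:
{"name": "step_arm", "arguments": {
  "targets": [
    [0, 0, 2.5, 0, 0],
    [0, 0, 3.76, 0, 0],
    [0, 0, 3.76, 0, 0],
    [0.6, 0, 3.76, 0, 0],
    [1.1, 0, 3.76, 0, 0],
    [1.6, 0, 3.76, 0, 0],
    [2.1, 0, 3.76, 0, 0],
    [2.6, 0, 3.76, 0, 0],
    [3.0, 0, 3.76, 0, 0],
    [3.2, 0, 3.76, 0, 0],
    [3.2, 0, 3.76, 0, 0],
    [3.2, 0, 1.3, 0, 0],
    [3.2, 0, 1.3, 0, 0],
    [1.6, 0, 1.0, 0, 0],
    [0, 0, 1.0, 0, 0],
    [-1.6, 0, 1.0, 0, 0],
    [-2.4, 0, 1.0, 0, 0],
    [-2.4, 0, 1.0, 0, 0]
  ]
}}

```text
t: 3.75
tool_pos: [0.5194, -0.0146, 0.2402]
orientation: [[-0.254, 0.967, 0.0], [0.967, 0.254, -0.003], [-0.003, -0.001, -1.0]]
contact_force: [0.1, 0.6, -0.3]
opening: 0.0006
```

```bash
sed -i 's/M0=np.array(.*/M0=np.array([.5095,.0265]); MY=15.0/;' h.py; sed -i 's/; MY=15.0; MY=15.0/; MY=15.0/' h.py; python3 - <<'E'
from h import *
st()
plan([mw(0,-.036,.157),mw(0,-.125,.157),mw(0,-.125,.24)],MY+90)
E
```

```text
3.75 [ 0.5194 -0.0146  0.2402] [[-0.254, 0.967, 0.0], [0.967, 0.254, -0.003], [-0.003, -0.001, -1.0]] [ 0.1  0.6 -0.3] 0.0006
[0.22, 0.03, 2.77] spin -0.05
[-2.75, 0.05, 2.78] spin -0.05
[-2.76, 0.05, 0.01] spin -0.05
```

Request:
{"name": "step_arm", "arguments": {
  "targets": [
    [0.2, 0, 1.5, 0, 0],
    [0.2, 0, 2.77, 0, 0],
    [0.2, 0, 2.77, 0, 0],
    [-0.3, 0, 2.77, 0, 0],
    [-0.8, 0, 2.77, 0, 0],
    [-1.3, 0, 2.77, 0, 0],
    [-1.8, 0, 2.77, 0, 0],
    [-2.3, 0, 2.77, 0, 0],
    [-2.8, 0, 2.77, 0, 0],
    [-3.0, 0, 2.77, 0, 0],
    [-3.0, 0, 2.77, 0, 0],
    [-3.0, 0, 0, 0, 0],
    [-3.0, 0, 0, 0, 0],
    [-1.5, 0, -1, 0, 60],
    [0, 0, -2, 0, 60],
    [1, 0, -2, 0, 60],
    [1, 0, -2, 0, 60]
  ]
}}

```text
t: 5.45
tool_pos: [0.511, 0.0213, 0.3015]
orientation: [[-0.263, 0.965, 0.002], [0.965, 0.263, 0.0], [-0.0, 0.002, -1.0]]
contact_force: [0.7, -0.3, -0.9]
opening: 0.0281
```

```bash
python3 - <<'E'
from h import *
st()
plan([mw(0,0,.147)],MY+90)
i=read_camera("wrist"); cv2.imwrite("pics/w2.png",i)
for p in (mw(0,.157,.14),mw(0,-.157,.14),mw(.045,0,.177),mw(-.045,0,.177),mw(-.093,.073,.14),mw(-.093,-.073,.14)): print(proj("wrist",p).round())
E
```

```text
5.45 [0.511  0.0213 0.3015] [[-0.263, 0.965, 0.002], [0.965, 0.263, 0.0], [-0.0, 0.002, -1.0]] [ 0.7 -0.3 -0.9] 0.0281
[0.18, -0.01, 5.15] spin 0.05
[466. 191.]
[115. 190.]
[291. 254.]
[292. 146.]
[381.  81.]
[202.  80.]
```

View pics/w2.png

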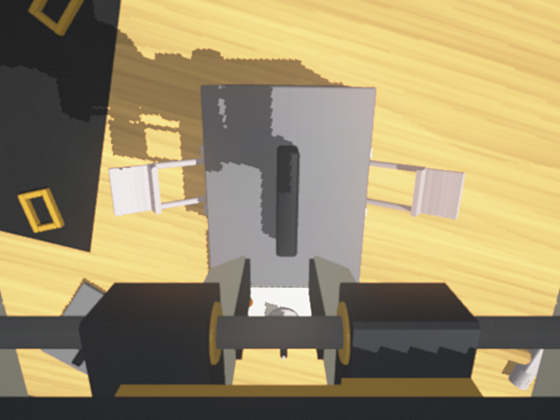

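Both clips are open, with tab tips at (463,195) and (110,190), and the lid is still seated. Next: grasp the bar.

Request:
{"name": "step_arm", "arguments": {
  "targets": [
    [0.12, 0, 2.5, 0, 60],
    [0.12, 0, 4, 0, 60],
    [0.12, 0, 5.15, 0, 60],
    [0.12, 0, 5.15, 0, 60],
    [0.12, 0, 5.15, 0, 60],
    [0.12, 0, 5.15, 0, 0],
    [0.12, 0, 5.15, 0, 0],
    [0.12, 0, 5.15, 0, 0],
    [0.12, 0, 5.15, 0, 0],
    [0.12, 0, 5.15, 0, 0],
    [0.12, 0, 5.15, 0, 0]
  ]
}}

```text
t: 6.6
tool_pos: [0.5104, 0.0245, 0.1469]
orientation: [[-0.262, 0.965, 0.001], [0.965, 0.262, 0.002], [0.002, 0.002, -1.0]]
contact_force: [-2.2, 4.7, 7.0]
opening: 0.018
```

```bash
python3 - <<'E'
from h import *
st()
plan([(.40,.30,.27),(.40,.30,.06),(.40,.30,.026)],MY+90)
E
```

```text
6.6 [0.5104 0.0245 0.1469] [[-0.262, 0.965, 0.001], [0.965, 0.262, 0.002], [0.002, 0.002, -1.0]] [-2.2  4.7  7. ] 0.018
[9.83, -1.14, -4.09] spin 0.04
[9.82, -1.15, 2.91] spin 0.04
[9.82, -1.15, 4.05] spin 0.04
```

Request:
{"name": "step_arm", "arguments": {
  "targets": [
    [0, 0, -0.4, 0, 0],
    [0, 0, -0.8, 0, 0],
    [0, 0, -2, 0, 0],
    [0, 0, -3.3, 0, 0],
    [1.5, -0.2, -4, 0, 0],
    [3, -0.4, -4, 0, 0],
    [4.5, -0.6, -4, 0, 0],
    [6, -0.8, -4, 0, 0],
    [7.5, -1, -4, 0, 0],
    [9, -1.1, -4, 0, 0],
    [9.8, -1.15, -3.5, 0, 0],
    [9.8, -1.15, -2, 0, 0],
    [9.8, -1.15, -0.5, 0, 0],
    [9.8, -1.15, 1, 0, 0],
    [9.8, -1.15, 2.2, 0, 0],
    [9.8, -1.15, 2.9, 0, 0],
    [9.8, -1.15, 3.4, 0, 0]
  ]
}}

```text
t: 8.3
tool_pos: [0.4, 0.2985, 0.044]
orientation: [[-0.262, 0.965, -0.0], [0.965, 0.262, 0.0], [0.0, 0.0, -1.0]]
contact_force: [0.3, -0.4, -3.5]
opening: 0.0182
```

```bash
python3 - <<'E'
from h import *
st()
plan([(.40,.30,.025),(.40,.30,.023)],MY+90)
E
```

```text
8.3 [0.4    0.2985 0.044 ] [[-0.262, 0.965, -0.0], [0.965, 0.262, 0.0], [0.0, 0.0, -1.0]] [ 0.3 -0.4 -3.5] 0.0182
[0.05, 0.01, 0.63] spin 0.03
[0.05, 0.01, 0.7] spin 0.03
```

Request:
{"name": "step_arm", "arguments": {
  "targets": [
    [0, 0, 0.25, 0, 0],
    [0, 0, 0.45, 0, 0],
    [0, 0, 0.6, 0, 0],
    [0, 0, 0.67, 0, 0],
    [0, 0, 0.7, 0, 0],
    [0, 0, 0.7, 0, 0]
  ]
}}

```text
t: 8.9
tool_pos: [0.4002, 0.2986, 0.0234]
orientation: [[-0.262, 0.965, 0.0], [0.965, 0.262, 0.001], [0.001, 0.001, -1.0]]
contact_force: [-0.6, -0.3, -4.0]
opening: 0.0179
```

```bash
python3 - <<'E'
from h import *
st()
E
```

```text
8.9 [0.4002 0.2986 0.0234] [[-0.262, 0.965, 0.0], [0.965, 0.262, 0.001], [0.001, 0.001, -1.0]] [-0.6 -0.3 -4. ] 0.0179
```

Request:
{"name": "step_arm", "arguments": {
  "targets": [
    [0, 0, 0.03, 0, 0],
    [0, 0, 0.03, 0, 50],
    [0, 0, 0.03, 0, 50],
    [0, 0, 0.03, 0, 50],
    [0, 0, 0.03, 0, 50],
    [0, 0, -1.5, 0, 50],
    [0, 0, -3, 0, 50],
    [0, 0, -4.5, 0, 50],
    [0, 0, -6, 0, 50],
    [0, 0, -7.5, 0, 50],
    [-3, 0, -8, 0, 50],
    [-3, 0, -8, 0, 50]
  ]
}}

```text
t: 10.1
tool_pos: [0.4244, 0.2109, 0.2651]
orientation: [[-0.264, 0.965, 0.003], [0.965, 0.264, 0.002], [0.001, 0.004, -1.0]]
contact_force: [0.1, -0.8, -0.9]
opening: 0.0498
```

```bash
python3 - <<'E'
from h import *
st()
i=read_camera("top"); cv2.imwrite("pics/top1.png",i)
for f in fits(i,z=.005,roi=(310,140,440,290)): print(f)
cv2.imwrite("pics/top1c.png",cv2.resize(i[90:330,120:450],None,fx=2,fy=2))
E
```

```text
10.1 [0.4244 0.2109 0.2651] [[-0.264, 0.965, 0.003], [0.965, 0.264, 0.002], [0.001, 0.004, -1.0]] [ 0.1 -0.8 -0.9] 0.0498
(array([ 0.5247, -0.2943]), array([0.4764, 0.4157]), np.float64(177.0))
```

View pics/top1c.png

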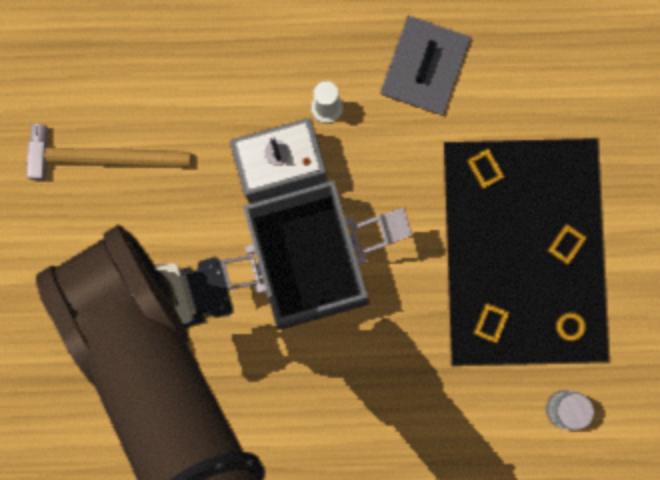

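The tub is open and empty, and the lid is under the arm. The three loops and the ring have not moved. Next: work out the pick moves.

```bash
python3 - <<'E'
from h import *
print("jar",ray("top",(408,295.5),.085))
def f(p,z):return (p[0],p[1],z)
plan([f((.4057,-.2607),.2),f((.4057,-.2607),.003)],66.2)
E
```

```text
jar [ 0.26795519 -0.37108112  0.085     ]
[-14.77, -4.63, 2.19] spin 7.72
[-14.76, -4.65, 8.76] spin 7.72
```

Request:
{"name": "step_arm", "arguments": {
  "targets": [
    [-14.77, -4.63, 1, 7.7, 66],
    [-14.77, -4.63, 1, 7.7, 66],
    [-14.77, -4.63, 1, 7.7, 66],
    [-14.77, -4.63, 1, 7.7, 66],
    [-14.77, -4.63, 1, 7.7, 66],
    [-14.77, -4.63, 1, 7.7, 66],
    [-14.77, -4.63, 1, 7.7, 66],
    [-14.77, -4.63, 1, 7.7, 66],
    [-14.77, -4.63, 1, 7.7, 66],
    [-14.77, -4.63, 1, 7.7, 66],
    [-14.77, -4.63, 2.2, 7.7, 66],
    [-14.77, -4.63, 2.2, 7.7, 66],
    [-14.77, -4.63, 4, 7.7, 66],
    [-14.77, -4.63, 4, 7.7, 66]
  ]
}}

```text
t: 11.55
tool_pos: [0.4039, -0.2583, 0.1431]
orientation: [[0.401, 0.916, -0.002], [0.916, -0.401, 0.002], [0.001, -0.003, -1.0]]
contact_force: [-1.0, -0.0, 0.7]
opening: 0.066
```

```bash
python3 - <<'E'
from h import *
st()
i=read_camera("top"); cv2.imwrite("pics/top2.png",i)
i=read_camera("wrist"); cv2.imwrite("pics/w3.png",i)
p=(.4057,-.2607)
print(proj("wrist",(*p,.005)))
plan([(*p,.003),(*p,.15),mw(-.04,-.02,.2),mw(-.04,-.02,.09)],66.2)
E
```

```text
11.55 [ 0.4039 -0.2583  0.1431] [[0.401, 0.916, -0.002], [0.916, -0.401, 0.002], [0.001, -0.003, -1.0]] [-1.  -0.   0.7] 0.066
[279.35836246 196.01161289]
[-0.03, 0.02, 4.77] spin 0.02
[-0.02, 0.02, -0.13] spin 0.02
[8.78, -1.28, -1.79] spin 0.02
[8.78, -1.28, 1.88] spin 0.02
```

View pics/w3.png

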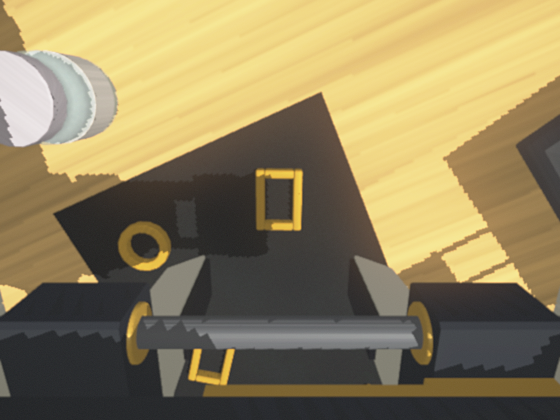

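The loop is at (280,200), aligned with the jaws and as predicted.

Request:
{"name": "step_arm", "arguments": {
  "targets": [
    [0, 0, 1.6, 0, 66],
    [0, 0, 3.2, 0, 66],
    [0, 0, 4.5, 0, 66],
    [0, 0, 4.75, 0, 66],
    [0, 0, 4.75, 0, 0],
    [0, 0, 4.75, 0, 0],
    [0, 0, 4.75, 0, 0],
    [0, 0, 4.75, 0, 0],
    [0, 0, 3.5, 0, 0],
    [0, 0, 2, 0, 0],
    [0, 0, 0, 0, 0],
    [1, -0.1, -1.8, 0, 0],
    [2.5, -0.4, -1.8, 0, 0],
    [4, -0.6, -1.8, 0, 0],
    [5.5, -0.8, -1.8, 0, 0],
    [7, -1, -1.8, 0, 0],
    [8.8, -1.3, -1.8, 0, 0],
    [8.8, -1.3, -0.5, 0, 0],
    [8.8, -1.3, 0.8, 0, 0],
    [8.8, -1.3, 1.8, 0, 0]
  ]
}}

```text
t: 13.65
tool_pos: [0.4752, -0.0015, 0.0913]
orientation: [[0.4, 0.917, 0.001], [0.917, -0.4, 0.0], [0.001, 0.001, -1.0]]
contact_force: [-0.2, -0.6, -0.6]
opening: 0.0373
```

```bash
python3 - <<'E'
from h import *
st()
p=(.528,-.3854)
plan([mw(-.04,-.02,.09),mw(-.04,-.02,.2),(*p,.15),(*p,.003)],54.4)
E
```

```text
13.65 [ 0.4752 -0.0015  0.0913] [[0.4, 0.917, 0.001], [0.917, -0.4, 0.0], [0.001, 0.001, -1.0]] [-0.2 -0.6 -0.6] 0.0373
[-0.04, 0.05, 0.04] spin 2.4
[-0.04, 0.05, -3.62] spin 2.4
[-11.02, 6.73, -1.96] spin 2.4
[-11.03, 6.73, 2.94] spin 2.4
```

Request:
{"name": "step_arm", "arguments": {
  "targets": [
    [0, 0, 0, 0, 50],
    [0, 0, 0, 0, 50],
    [0, 0, 0, 0, 50],
    [0, 0, -1.5, 0, 50],
    [0, 0, -3.6, 0, 50],
    [-1.5, 0.9, -3.6, 1, 66],
    [-3, 1.8, -3.6, 2.4, 66],
    [-4.5, 2.7, -3.6, 2.4, 66],
    [-6, 3.7, -3.6, 2.4, 66],
    [-7.5, 4.6, -3.6, 2.4, 66],
    [-9, 5.5, -3.6, 2.4, 66],
    [-11, 6.7, -3, 2.4, 66],
    [-11, 6.7, -2, 2.4, 66],
    [-11, 6.7, -2, 2.4, 66],
    [-11, 6.7, -2, 2.4, 66]
  ]
}}

```text
t: 15.15
tool_pos: [0.5268, -0.3854, 0.1518]
orientation: [[0.583, 0.812, 0.001], [0.812, -0.583, 0.0], [0.001, 0.001, -1.0]]
contact_force: [0.6, 1.0, 0.4]
opening: 0.066
```

```bash
python3 - <<'E'
from h import *
st()
i=read_camera("top"); cv2.imwrite("pics/top3.png",i)
j=read_camera("wrist"); cv2.imwrite("pics/w4.png",j)
p=(.528,-.3854)
print(proj("wrist",(*p,.005)))
for f in fits(j,"wrist"): print(f)
plan([(*p,.003),(*p,.15),mw(.04,-.02,.2),mw(.04,-.02,.09)],54.4)
cv2.imwrite("pics/c4.png",np.hstack([cv2.resize(i[140:300,230:440],None,fx=1.8,fy=1.8),cv2.resize(j,(384,288))]))
E
```

```text
15.15 [ 0.5268 -0.3854  0.1518] [[0.583, 0.812, 0.001], [0.812, -0.583, 0.0], [0.001, 0.001, -1.0]] [0.6 1.  0.4] 0.066
[277.74423765 193.57757191]
(array([ 0.7516, -0.4316]), array([0.3968, 0.0235]), np.float64(54.4))
(array([ 0.7264, -0.3543]), array([0.0743, 0.0209]), np.float64(155.7))
(array([ 0.564 , -0.5808]), array([0.0745, 0.0215]), np.float64(132.1))
(array([ 0.7085, -0.2509]), array([0.0851, 0.0808]), np.float64(148.6))
(array([ 0.6559, -0.2605]), array([0.062 , 0.0399]), np.float64(27.5))
(array([ 0.5299, -0.3854]), array([0.0546, 0.0386]), np.float64(145.6))
(array([ 0.3782, -0.5492]), array([0.0434, 0.0152]), np.float64(87.1))
(array([ 0.3983, -0.3856]), array([0.0445, 0.0443]), np.float64(141.0))
(array([ 0.5424, -0.1641]), array([0.111 , 0.0652]), np.float64(3.5))
(array([ 0.4563, -0.5016]), array([0.2924, 0.1364]), np.float64(171.5))
[-0.07, 0.01, 5.0] spin 0.02
[-0.06, 0.03, 0.1] spin 0.02
[11.37, -7.08, -1.56] spin 0.02
[11.36, -7.09, 2.11] spin 0.02
```

View pics/c4.png

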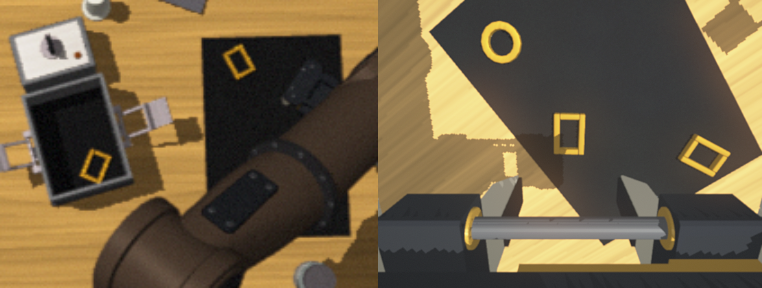

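Loop A lies in the tub, at about (95,165) in the crop. The next loop is between the jaws at the predicted spot, and the remaining fittings have not moved.

Request:
{"name": "step_arm", "arguments": {
  "targets": [
    [0, 0, 1.6, 0, 66],
    [0, 0, 3.2, 0, 66],
    [0, 0, 4.6, 0, 66],
    [0, 0, 5, 0, 66],
    [0, 0, 5, 0, 0],
    [0, 0, 5, 0, 0],
    [0, 0, 5, 0, 0],
    [0, 0, 5, 0, 0],
    [0, 0, 3.5, 0, 0],
    [0, 0, 2, 0, 0],
    [0, 0, 0, 0, 0],
    [1, -0.6, -1.5, 0, 0],
    [2.4, -1.5, -1.6, 0, 0],
    [3.8, -2.4, -1.6, 0, 0],
    [5.2, -3.2, -1.6, 0, 0],
    [6.6, -4.1, -1.6, 0, 0],
    [8, -5, -1.6, 0, 0],
    [9.5, -5.9, -1.6, 0, 0],
    [11.35, -7.1, -1.6, 0, 0],
    [11.35, -7.1, -1.6, 0, 0]
  ]
}}

```text
t: 17.25
tool_pos: [0.5524, 0.0226, 0.2017]
orientation: [[0.577, 0.817, 0.004], [0.817, -0.577, 0.003], [0.004, 0.002, -1.0]]
contact_force: [0.2, 0.2, -0.5]
opening: 0.0373
```

```bash
python3 - <<'E'
from h import *
st()
p=(.6545,-.2605)
plan([mw(.035,-.015,.2),mw(.035,-.015,.09),(*p,.2),(*p,.003)],117.3)
E
```

```text
17.25 [0.5524 0.0226 0.2017] [[0.577, 0.817, 0.004], [0.817, -0.577, 0.003], [0.004, 0.002, -1.0]] [ 0.2  0.2 -0.5] 0.0373
[-0.14, -0.11, 0.06] spin -12.51
[-0.16, -0.12, 3.72] spin -12.51
[-5.74, 8.22, 0.05] spin -12.51
[-5.77, 8.21, 6.61] spin -12.51
```

Request:
{"name": "step_arm", "arguments": {
  "targets": [
    [-0.15, -0.1, 1.5, 0, 0],
    [-0.15, -0.1, 3, 0, 0],
    [-0.15, -0.1, 3.7, 0, 0],
    [-0.15, -0.1, 3.7, 0, 50],
    [-0.15, -0.1, 3.7, 0, 50],
    [-0.15, -0.1, 3.7, 0, 50],
    [-0.15, -0.1, 2, 0, 50],
    [-0.15, -0.1, 0, 0, 50],
    [-1, 1.2, 0, -1.5, 66],
    [-1.8, 2.6, 0, -3, 66],
    [-2.6, 4, 0, -4.5, 66],
    [-3.5, 5.2, 0, -6, 66],
    [-4.4, 6.4, 0, -7.5, 66],
    [-5.3, 7.6, 0, -9, 66],
    [-5.75, 8.2, 1, -10.5, 66],
    [-5.75, 8.2, 1.6, -12, 66],
    [-5.75, 8.2, 1.6, -12.5, 66],
    [-5.75, 8.2, 1.6, -12.5, 66],
    [-5.75, 8.2, 1.6, -12.5, 66]
  ]
}}

```text
t: 19.15
tool_pos: [0.6547, -0.2606, 0.1552]
orientation: [[-0.457, 0.89, 0.006], [0.89, 0.457, 0.002], [-0.001, 0.006, -1.0]]
contact_force: [0.9, -0.1, 0.2]
opening: 0.0657
```

```bash
python3 - <<'E'
from h import *
st()
i=read_camera("top"); cv2.imwrite("pics/top4.png",i)
j=read_camera("wrist"); cv2.imwrite("pics/w5.png",j)
p=(.6545,-.2605)
print(proj("wrist",(*p,.005)))
for f in fits(j,"wrist"):
  if f[1][1]>.03 and f[1][0]<.07: print(f)
plan([(*p,.003),mw(-.035,.03,.2),mw(-.035,.03,.09)],117.3)
cv2.imwrite("pics/c5.png",np.hstack([cv2.resize(i[140:300,230:440],None,fx=1.8,fy=1.8),cv2.resize(j,(384,288))]))
E
```

```text
19.15 [ 0.6547 -0.2606  0.1552] [[-0.457, 0.89, 0.006], [0.89, 0.457, 0.002], [-0.001, 0.006, -1.0]] [ 0.9 -0.1  0.2] 0.0657
[280.42822726 192.49077387]
(array([ 0.6541, -0.2611]), array([0.0538, 0.0387]), np.float64(28.4))
[-0.0, -0.04, 5.06] spin -0.02
[11.93, -0.85, -1.52] spin -0.02
[11.94, -0.87, 2.14] spin -0.02
```

View pics/c5.png

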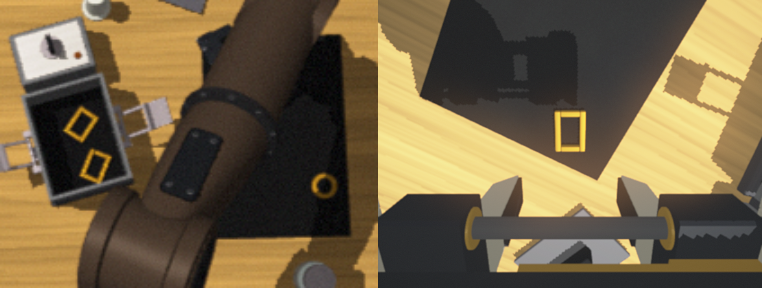

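Two loops are in the tub and the third is centred between the jaws.

Request:
{"name": "step_arm", "arguments": {
  "targets": [
    [0, 0, 1.6, 0, 66],
    [0, 0, 3.2, 0, 66],
    [0, 0, 4.6, 0, 66],
    [0, 0, 5.05, 0, 66],
    [0, 0, 5.05, 0, 0],
    [0, 0, 5.05, 0, 0],
    [0, 0, 5.05, 0, 0],
    [0, 0, 5.05, 0, 0],
    [0, 0, 3.5, 0, 0],
    [0, 0, 2, 0, 0],
    [0, 0, 0, 0, 0],
    [1.2, -0.1, -1.5, 0, 0],
    [2.8, -0.2, -1.5, 0, 0],
    [4.4, -0.3, -1.5, 0, 0],
    [6, -0.4, -1.5, 0, 0],
    [7.6, -0.5, -1.5, 0, 0],
    [9.2, -0.6, -1.5, 0, 0],
    [10.8, -0.8, -1.5, 0, 0],
    [11.9, -0.85, -1.5, 0, 0],
    [11.9, -0.85, -1.5, 0, 0]
  ]
}}

```text
t: 21.25
tool_pos: [0.4661, 0.05, 0.1997]
orientation: [[-0.463, 0.886, 0.005], [0.886, 0.463, 0.004], [0.001, 0.006, -1.0]]
contact_force: [0.5, -0.3, -1.0]
opening: 0.0375
```

```bash
python3 - <<'E'
from h import *
st()
p=(.3978,-.3855)
plan([mw(-.03,.025,.2),mw(-.03,.025,.09),(*p,.2),(*p,.003)],90)
E
```

```text
21.25 [0.4661 0.05   0.1997] [[-0.463, 0.886, 0.005], [0.886, 0.463, 0.004], [0.001, 0.006, -1.0]] [ 0.5 -0.3 -1. ] 0.0375
[-0.33, 0.13, -0.01] spin 5.52
[-0.34, 0.1, 3.66] spin 5.52
[-11.81, -8.74, -0.08] spin 5.52
[-11.82, -8.78, 6.48] spin 5.52
```

Request:
{"name": "step_arm", "arguments": {
  "targets": [
    [-0.66, 0.1, 1.5, 0, 0],
    [-0.66, 0.1, 3, 0, 0],
    [-0.66, 0.1, 3.65, 0, 0],
    [-0.66, 0.1, 3.65, 0, 48],
    [-0.66, 0.1, 3.65, 0, 48],
    [-0.66, 0.1, 3.65, 0, 48],
    [-0.66, 0.1, 2, 0, 48],
    [-0.66, 0.1, 0, 0, 48],
    [-2, -1, 0, 1, 70],
    [-3.3, -2, 0, 2, 70],
    [-4.6, -3, 0, 3, 70],
    [-5.9, -4, 0, 4, 70],
    [-7.2, -5, 0, 5, 70],
    [-8.5, -6, 0, 5.5, 70],
    [-9.8, -7, 0, 5.5, 70],
    [-11.1, -8, 0, 5.5, 70],
    [-11.8, -8.75, 1, 5.5, 70],
    [-11.8, -8.75, 1.6, 5.5, 70],
    [-11.8, -8.75, 1.6, 5.5, 70],
    [-11.8, -8.75, 1.6, 5.5, 70]
  ]
}}

```text
t: 23.25
tool_pos: [0.3982, -0.3849, 0.1509]
orientation: [[-0.002, 1.0, 0.006], [1.0, 0.002, 0.004], [0.004, 0.006, -1.0]]
contact_force: [0.8, 0.7, 0.9]
opening: 0.0701
```

```bash
python3 - <<'E'
from h import *
st()
i=read_camera("top"); cv2.imwrite("pics/top5.png",i)
j=read_camera("wrist"); cv2.imwrite("pics/w6.png",j)
p=(.3978,-.3855)
for f in fits(j,"wrist"):
  if f[1][1]>.03 and f[1][0]<.07: print(f)
plan([(*p,.003),mw(0,0,.2),mw(0,0,.09)],90)
cv2.imwrite("pics/c6.png",np.hstack([cv2.resize(i[140:300,230:440],None,fx=1.8,fy=1.8),cv2.resize(j,(384,288))]))
E
```

```text
23.25 [ 0.3982 -0.3849  0.1509] [[-0.002, 1.0, 0.006], [1.0, 0.002, 0.004], [0.004, 0.006, -1.0]] [0.8 0.7 0.9] 0.0701
(array([ 0.4303, -0.4026]), array([0.0448, 0.0448]), np.float64(135.7))
(array([ 0.2749, -0.4143]), array([0.0507, 0.0341]), np.float64(15.2))
[-0.04, -0.07, 4.94] spin 0.04
[13.71, 3.74, -1.55] spin 0.04
[13.69, 3.71, 2.11] spin 0.04
```

View pics/c6.png

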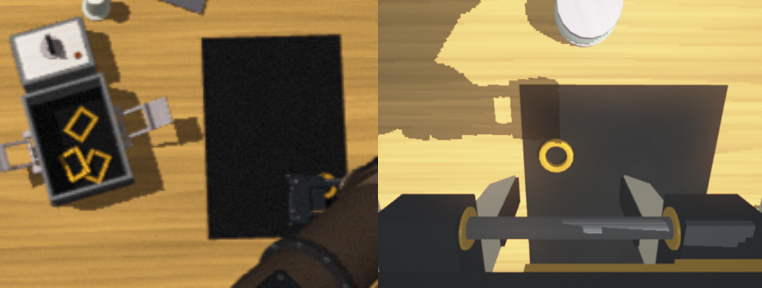

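Three loops are in the tub. The ring has been knocked aside and now sits at (0.430,-0.403), so I correct the pick for that.

Request:
{"name": "step_arm", "arguments": {
  "targets": [
    [-0.6, 1, 1, 0, 70],
    [-0.6, 1, 2.6, 0, 70],
    [-0.6, 1, 4.2, 0, 70],
    [-0.6, 1, 4.95, 0, 70],
    [-0.6, 1, 4.95, 0, 0],
    [-0.6, 1, 4.95, 0, 0],
    [-0.6, 1, 4.95, 0, 0],
    [-0.6, 1, 4.95, 0, 0],
    [-0.6, 1, 3.5, 0, 0],
    [-0.6, 1, 2, 0, 0],
    [-0.6, 1, 0, 0, 0],
    [1, 1.5, -1.5, 0, 0],
    [2.5, 2, -1.5, 0, 0],
    [4, 2.3, -1.5, 0, 0],
    [5.5, 2.6, -1.5, 0, 0],
    [7, 2.9, -1.5, 0, 0],
    [8.5, 3.2, -1.5, 0, 0]
  ]
}}

```text
t: 25.05
tool_pos: [0.4939, -0.1275, 0.1985]
orientation: [[-0.004, 1.0, 0.009], [1.0, 0.003, 0.004], [0.004, 0.009, -1.0]]
contact_force: [1.0, -0.4, -0.9]
opening: 0.0425
```

```bash
python3 - <<'E'
from h import *
st()
plan([mw(0.01,0,.2),mw(.01,0,.09)],105)
i=read_camera("top");print([f for f in fits(i,roi=(343,161,440,270))])
E
```

```text
25.05 [ 0.4939 -0.1275  0.1985] [[-0.004, 1.0, 0.009], [1.0, 0.003, 0.004], [0.004, 0.009, -1.0]] [ 1.  -0.4 -0.9] 0.0425
[5.22, 0.86, -0.02] spin -2.96
[5.2, 0.83, 3.64] spin -2.96
[(array([ 0.5174, -0.4672]), array([0.3452, 0.064 ]), np.float64(177.0))]
```

Request:
{"name": "step_arm", "arguments": {
  "targets": [
    [1.6, 0.3, 0, -1, 0],
    [3.2, 0.6, 0, -2, 0],
    [4.8, 0.8, 0, -3, 0],
    [5.2, 0.85, 0, -3, 0],
    [5.2, 0.85, 1.5, -3, 0],
    [5.2, 0.85, 3, -3, 0],
    [5.2, 0.85, 3.5, -3, 0],
    [5.2, 0.85, 3.5, -3, 0],
    [5.2, 0.85, 3.5, -3, 54],
    [5.2, 0.85, 3.5, -3, 54],
    [5.2, 0.85, 3.5, -3, 54],
    [5.2, 0.85, 1.5, -3, 54],
    [5.2, 0.85, -0.5, -3, 54],
    [6.8, 0.2, -2, -3, 54],
    [8.4, -0.4, -2, -3, 54],
    [10, -1, -2, -3, 54],
    [11.6, -1.6, -2, -3, 54],
    [13, -2.4, -2, -3, 54],
    [14.2, -3.1, -2, -3, 54],
    [14.2, -3.1, -2, -3, 54]
  ]
}}

```text
t: 27.1
tool_pos: [0.3936, 0.3115, 0.2616]
orientation: [[-0.278, 0.961, 0.008], [0.961, 0.278, 0.011], [0.009, 0.011, -1.0]]
contact_force: [0.3, -0.4, 0.1]
opening: 0.0541
```

```bash
python3 - <<'E'
from h import *
st()
i=read_camera("top"); cv2.imwrite("pics/top6.png",i)
j=read_camera("wrist"); cv2.imwrite("pics/w7.png",j)
a=(.4002,.2986,.0229); plan([a],105)
print(proj("wrist",(.4002,.2986,.053)))
cv2.imwrite("pics/c7.png",np.hstack([cv2.resize(i[140:300,230:440],None,fx=1.8,fy=1.8),cv2.resize(j,(384,288))]))
E
```

```text
27.1 [0.3936 0.3115 0.2616] [[-0.278, 0.961, 0.008], [0.961, 0.278, 0.011], [0.009, 0.011, -1.0]] [ 0.3 -0.4  0.1] 0.0541
[-0.47, -0.02, 7.95] spin 0.22
[266.82468187 178.00398684]
```

View pics/c7.png

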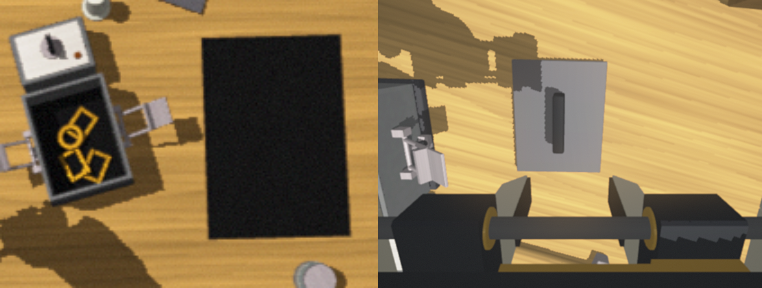

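All four fittings are in the tub: three loops and the ring. The lid lies flat, with its bar where I left it. Next: grasp it.

Request:
{"name": "step_arm", "arguments": {
  "targets": [
    [-0.47, 0, 1.6, 0.2, 54],
    [-0.47, 0, 3.2, 0.2, 54],
    [-0.47, 0, 4.8, 0.2, 54],
    [-0.47, 0, 6.4, 0.2, 54],
    [-0.47, 0, 7.5, 0.2, 54],
    [-0.47, 0, 7.93, 0.2, 54],
    [-0.47, 0, 7.93, 0.2, 54],
    [-0.47, 0, 7.93, 0.2, 0],
    [-0.47, 0, 7.93, 0.2, 0],
    [-0.47, 0, 7.93, 0.2, 0],
    [-0.47, 0, 7.93, 0.2, 0],
    [-0.47, 0, 7.93, 0.2, 0],
    [-0.47, 0, 7.5, 0.2, 0],
    [-0.47, 0, 7, 0.2, 0],
    [-0.47, 0, 5.5, 0.2, 0],
    [-0.47, 0, 4, 0.2, 0],
    [-0.47, 0, 2.5, 0.2, 0],
    [-0.47, 0, 1, 0.2, 0],
    [-0.47, 0, 0, 0.2, 0],
    [-0.47, 0, -0.3, 0.2, 0]
  ]
}}

```text
t: 29.2
tool_pos: [0.3996, 0.2965, 0.2741]
orientation: [[-0.26, 0.965, 0.012], [0.965, 0.26, 0.014], [0.011, 0.015, -1.0]]
contact_force: [0.3, 0.5, -4.4]
opening: 0.0178
```

```bash
python3 - <<'E'
from h import *
st()
plan([(.5104,.0245,.27),(.5104,.0245,.18),(.5104,.0245,.1469)],105.2)
E
```

```text
29.2 [0.3996 0.2965 0.2741] [[-0.26, 0.965, 0.012], [0.965, 0.26, 0.014], [0.011, 0.015, -1.0]] [ 0.3  0.5 -4.4] 0.0178
[-9.72, 1.2, 0.05] spin -0.02
[-9.75, 1.16, 3.05] spin -0.02
[-9.76, 1.14, 4.15] spin -0.02
```

Request:
{"name": "step_arm", "arguments": {
  "targets": [
    [-1.5, 0.2, 0, 0, 0],
    [-3, 0.4, 0, 0, 0],
    [-4.5, 0.6, 0, 0, 0],
    [-6, 0.75, 0, 0, 0],
    [-7.5, 0.9, 0, 0, 0],
    [-9, 1.1, 0, 0, 0],
    [-9.75, 1.17, 0.5, 0, 0],
    [-9.75, 1.17, 1.5, 0, 0],
    [-9.75, 1.16, 2.5, 0, 0],
    [-9.75, 1.16, 3, 0, 0],
    [-9.75, 1.16, 3, 0, 0]
  ]
}}

```text
t: 30.3
tool_pos: [0.5077, 0.0241, 0.1785]
orientation: [[-0.26, 0.966, 0.005], [0.966, 0.26, 0.013], [0.011, 0.008, -1.0]]
contact_force: [-0.3, 0.2, -3.0]
opening: 0.0183
```

```bash
python3 - <<'E'
from h import *
st()
plan([(.5104,.0245,.1469)],105.2)
j=read_camera("wrist"); k=read_camera("scene"); cv2.imwrite("pics/c8.png",np.hstack([cv2.resize(j,(400,300)),cv2.resize(k[140:290,200:400],(400,300))]))
E
```

```text
30.3 [0.5077 0.0241 0.1785] [[-0.26, 0.966, 0.005], [0.966, 0.26, 0.013], [0.011, 0.008, -1.0]] [-0.3  0.2 -3. ] 0.0183
[-0.02, 0.08, 1.05] spin -0.03
```

View pics/c8.png

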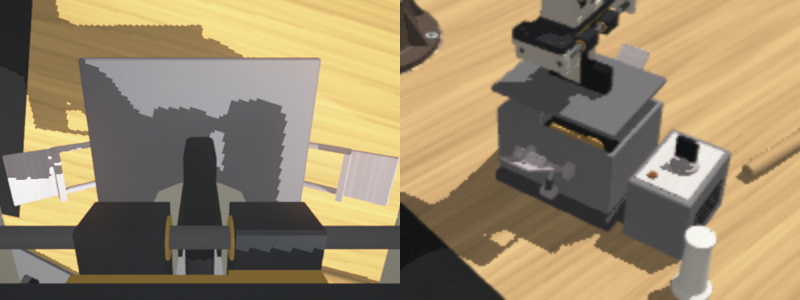

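The lid is held level about 30 mm above the tub. Next: lower it home.

Request:
{"name": "step_arm", "arguments": {
  "targets": [
    [0, 0.08, 0.3, 0, 0],
    [0, 0.08, 0.55, 0, 0],
    [0, 0.08, 0.75, 0, 0],
    [0, 0.08, 0.9, 0, 0],
    [0, 0.08, 1.0, 0, 0],
    [0, 0.08, 1.05, 0, 0],
    [0, 0.08, 1.05, 0, 0]
  ]
}}

```text
t: 31.1
tool_pos: [0.5124, 0.0254, 0.1496]
orientation: [[-0.26, 0.966, 0.01], [0.966, 0.26, 0.014], [0.011, 0.013, -1.0]]
contact_force: [0.7, 1.1, -4.1]
opening: 0.0177
```

```bash
python3 - <<'E'
from h import *
st()
E
```

```text
31.1 [0.5124 0.0254 0.1496] [[-0.26, 0.966, 0.01], [0.966, 0.26, 0.014], [0.011, 0.013, -1.0]] [ 0.7  1.1 -4.1] 0.0177
```

Request:
{"name": "step_arm", "arguments": {
  "targets": [
    [0, -0.05, 0.06, 0, 0],
    [-0.03, -0.05, 0.12, 0, 0],
    [-0.03, -0.05, 0.14, 0, 0],
    [-0.03, -0.05, 0.14, 0, 0]
  ]
}}

```text
t: 31.5
tool_pos: [0.5119, 0.0255, 0.1479]
orientation: [[-0.261, 0.965, 0.012], [0.965, 0.261, 0.017], [0.013, 0.016, -1.0]]
contact_force: [-10.5, 5.3, 28.7]
opening: 0.0181
```

```bash
python3 - <<'E'
from h import *
st()
E
```

```text
31.5 [0.5119 0.0255 0.1479] [[-0.261, 0.965, 0.012], [0.965, 0.261, 0.017], [0.013, 0.016, -1.0]] [-10.5   5.3  28.7] 0.0181
```

Request:
{"name": "step_arm", "arguments": {
  "targets": [
    [0, 0, -0.03, 0, 0],
    [0, 0, -0.03, 0, 50],
    [0, 0, -0.03, 0, 50],
    [0, 0, -0.03, 0, 50],
    [0, 0, -0.03, 0, 50],
    [0, 0, -1.5, 0, 50],
    [0, 0, -3, 0, 50],
    [0, 0, -4.5, 0, 50],
    [0, 0, -5.15, 0, 50],
    [0, 0, -5.15, 0, 0],
    [0, 0, -5.15, 0, 0]
  ]
}}

```text
t: 32.6
tool_pos: [0.5099, 0.023, 0.302]
orientation: [[-0.261, 0.965, 0.012], [0.965, 0.261, 0.017], [0.013, 0.016, -1.0]]
contact_force: [-0.0, -0.6, -0.3]
opening: 0.0384
```

```bash
python3 - <<'E'
from h import *
st()
for p in (mw(.045,0,.177),mw(-.045,0,.177),mw(-.093,.073,.14),mw(-.093,-.073,.14)): print(proj("wrist",p).round())
j=read_camera("wrist"); k=read_camera("scene"); cv2.imwrite("pics/c9.png",np.hstack([cv2.resize(j,(400,300)),cv2.resize(k[140:290,200:400],(400,300))]))
E
```

```text
32.6 [0.5099 0.023  0.302 ] [[-0.261, 0.965, 0.012], [0.965, 0.261, 0.017], [0.013, 0.016, -1.0]] [-0.  -0.6 -0.3] 0.0384
[283. 251.]
[283. 144.]
[372.  78.]
[193.  77.]
```

View pics/c9.png

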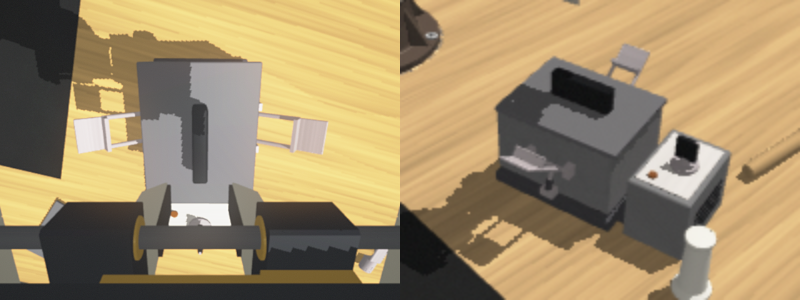

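```bash
python3 - <<'E'
from h import *
k=read_camera("scene"); a=cv2.imread("pics/scene0.png")
j=read_camera("wrist")
f=lambda x,s:cv2.resize(x,s,interpolation=2)
cv2.imwrite("pics/c10.png",np.vstack([np.hstack([f(a[160:250,240:340],(400,360)),f(k[160:250,240:340],(400,360))]),f(j[75:135,170:400],(800,210))]))
E
```

```text
(no output)
```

View pics/c10.png

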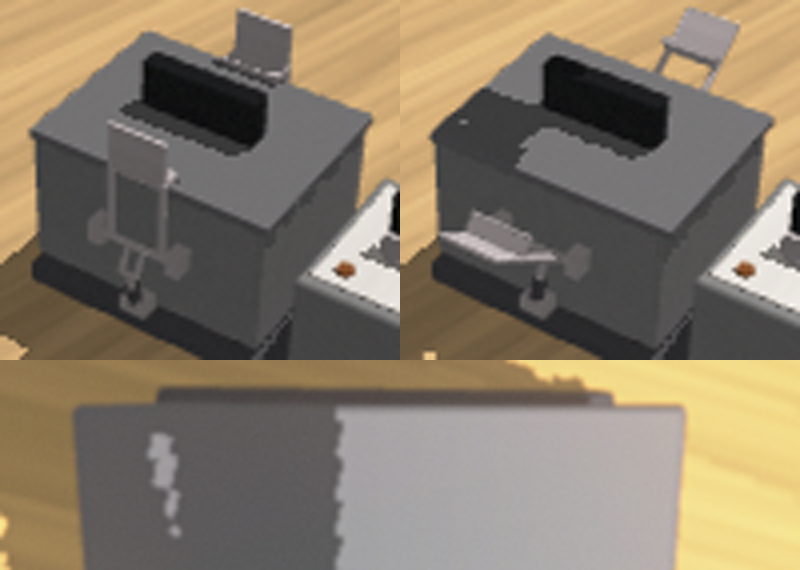

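The lid corners match the initial picture to within about 1 px, so it is seated. Both clips are still open. Next: shut them.

```bash
sed -i 's/M0=np.array(.*/M0=np.array([.510,.025]); MY=15.0/' h.py; python3 - <<'E'
from h import *
st()
for s in (1,-1):
  print(s);plan([mw(0,s*y,z) for y,z in((.195,.24),(.195,.12),(.172,.122),(.143,.145),(.12,.153),(.103,.156),(.15,.156),(.15,.26))],105)
E
```

```text
32.8 [0.5094 0.0229 0.301 ] [[-0.261, 0.965, 0.01], [0.965, 0.261, 0.016], [0.013, 0.013, -1.0]] [-0.6  0.3  0. ] 0.0226
1
[6.54, 0.03, 2.12] spin 0.03
[6.48, -0.03, 6.12] spin 0.03
[5.72, -0.03, 6.04] spin 0.03
[4.76, -0.02, 5.26] spin 0.03
[4.0, -0.02, 4.99] spin 0.03
[3.43, -0.02, 4.88] spin 0.03
[5.0, -0.01, 4.9] spin 0.03
[5.04, 0.03, 1.44] spin 0.03
-1
[-6.46, -0.0, 1.95] spin 0.03
[-6.52, -0.06, 5.95] spin 0.03
[-5.75, -0.05, 5.89] spin 0.03
[-4.77, -0.04, 5.14] spin 0.03
[-4.0, -0.04, 4.88] spin 0.03
[-3.43, -0.03, 4.79] spin 0.03
[-5.0, -0.04, 4.77] spin 0.03
[-4.96, 0.01, 1.3] spin 0.03
```

Request:
{"name": "step_arm", "arguments": {
  "targets": [
    [1.6, 0, 0.3, 0, 0],
    [3.2, 0, 0.6, 0, 0],
    [4.8, 0, 1.2, 0, 0],
    [6.5, 0, 2, 0, 0],
    [6.5, 0, 3.5, 0, 0],
    [6.5, 0, 5, 0, 0],
    [6.5, 0, 6.1, 0, 0],
    [6.5, 0, 6.1, 0, 0],
    [6.1, 0, 6.1, 0, 0],
    [5.7, 0, 6.0, 0, 0],
    [5.2, 0, 5.6, 0, 0],
    [4.8, 0, 5.25, 0, 0],
    [4.4, 0, 5.1, 0, 0],
    [4.0, 0, 5, 0, 0],
    [3.7, 0, 4.9, 0, 0],
    [3.4, 0, 4.9, 0, 0],
    [3.4, 0, 4.9, 0, 0]
  ]
}}

```text
t: 34.5
tool_pos: [0.4842, 0.1241, 0.1556]
orientation: [[-0.261, 0.965, 0.009], [0.965, 0.261, 0.018], [0.015, 0.014, -1.0]]
contact_force: [-1.0, 2.4, 1.7]
opening: 0.0005
```

```bash
python3 - <<'E'
from h import *
st()
plan([mw(0,y,z) for y,z in((.103,.156),(.15,.156),(.15,.27),(-.195,.27),(-.195,.12))],105)
E
```

```text
34.5 [0.4842 0.1241 0.1556] [[-0.261, 0.965, 0.009], [0.965, 0.261, 0.018], [0.015, 0.014, -1.0]] [-1.   2.4  1.7] 0.0005
[0.02, -0.02, -0.01] spin 0.02
[1.59, -0.02, 0.01] spin 0.02
[1.64, 0.03, -3.79] spin 0.02
[-9.85, 0.01, -3.96] spin 0.02
[-9.93, -0.06, 1.04] spin 0.02
```

Now away and over to the right side.

Request:
{"name": "step_arm", "arguments": {
  "targets": [
    [0.8, 0, 0, 0, 0],
    [1.6, 0, 0, 0, 0],
    [1.6, 0, -1.5, 0, 0],
    [1.6, 0, -3, 0, 0],
    [1.6, 0, -4, 0, 0],
    [0, 0, -4, 0, 0],
    [-1.6, 0, -4, 0, 0],
    [-3.2, 0, -4, 0, 0],
    [-4.8, 0, -4, 0, 0],
    [-6.4, 0, -4, 0, 0],
    [-8, 0, -4, 0, 0],
    [-9.9, 0, -4, 0, 0],
    [-9.9, 0, -2.5, 0, 0],
    [-9.9, 0, -1, 0, 0],
    [-9.9, 0, 0, 0, 0],
    [-9.9, 0, 0, 0, 0]
  ]
}}

```text
t: 36.1
tool_pos: [0.5586, -0.162, 0.1467]
orientation: [[-0.26, 0.965, 0.001], [0.965, 0.26, 0.019], [0.018, 0.006, -1.0]]
contact_force: [-0.0, 0.0, 0.7]
opening: 0.0004
```

```bash
python3 - <<'E'
from h import *
st()
plan([mw(0,-y,z) for y,z in((.195,.12),(.172,.122),(.143,.145),(.12,.153),(.103,.156),(.15,.156),(.15,.26))],105)
j=read_camera("wrist"); k=read_camera("scene"); cv2.imwrite("pics/c11.png",np.hstack([cv2.resize(j,(400,300)),cv2.resize(k[140:290,200:400],(400,300))]))
E
```

```text
36.1 [ 0.5586 -0.162   0.1467] [[-0.26, 0.965, 0.001], [0.965, 0.26, 0.019], [0.018, 0.006, -1.0]] [-0.   0.   0.7] 0.0004
[-0.08, 0.04, 0.89] spin 0.02
[0.69, 0.05, 0.84] spin 0.02
[1.67, 0.05, 0.09] spin 0.02
[2.44, 0.05, -0.16] spin 0.02
[3.01, 0.06, -0.25] spin 0.02
[1.45, 0.05, -0.28] spin 0.02
[1.51, 0.07, -3.75] spin 0.02
```

View pics/c11.png

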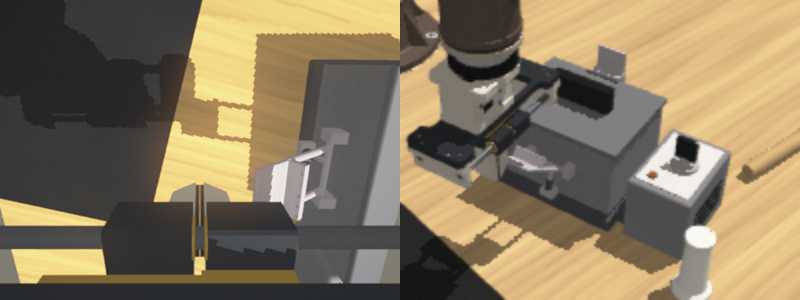

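The left clip is upright and shut, and the finger stands outside the right tab. Next: the right clip.

Request:
{"name": "step_arm", "arguments": {
  "targets": [
    [0, 0.04, 0.5, 0, 0],
    [0, 0.04, 0.9, 0, 0],
    [0, 0.04, 0.9, 0, 0],
    [0.35, 0.05, 0.9, 0, 0],
    [0.7, 0.05, 0.84, 0, 0],
    [1.2, 0.05, 0.5, 0, 0],
    [1.65, 0.05, 0.1, 0, 0],
    [2.05, 0.05, -0.05, 0, 0],
    [2.45, 0.05, -0.15, 0, 0],
    [2.75, 0.05, -0.2, 0, 0],
    [3.0, 0.05, -0.25, 0, 0],
    [3.0, 0.05, -0.25, 0, 0],
    [2.2, 0.05, -0.25, 0, 0],
    [1.5, 0.05, -0.3, 0, 0],
    [1.5, 0.05, -2, 0, 0],
    [1.5, 0.05, -3.7, 0, 0],
    [1.5, 0.05, -5, 0, 0],
    [1.5, 0.05, -5, 0, 0]
  ]
}}

```text
t: 38.0
tool_pos: [0.5523, -0.1226, 0.3078]
orientation: [[-0.261, 0.965, 0.017], [0.965, 0.261, 0.017], [0.012, 0.021, -1.0]]
contact_force: [0.3, 0.3, -0.2]
opening: 0.0003
```

```bash
python3 - <<'E'
from h import *
st()
print("angle 15"); plan([mw(.16,0,.26),mw(.16,0,.119)],MY+90)
i=read_camera("top"); k=read_camera("scene"); cv2.imwrite("pics/c12.png",np.hstack([cv2.resize(i[140:260,220:320],(400,480)),cv2.resize(k[140:260,240:340],(400,480))]))
E
```

```text
38.0 [ 0.5523 -0.1226  0.3078] [[-0.261, 0.965, 0.017], [0.965, 0.261, 0.017], [0.012, 0.021, -1.0]] [ 0.3  0.3 -0.2] 0.0003
angle 15
[5.09, 5.22, 1.77] spin 0.02
[5.03, 5.12, 6.47] spin 0.02
```

View pics/c12.png

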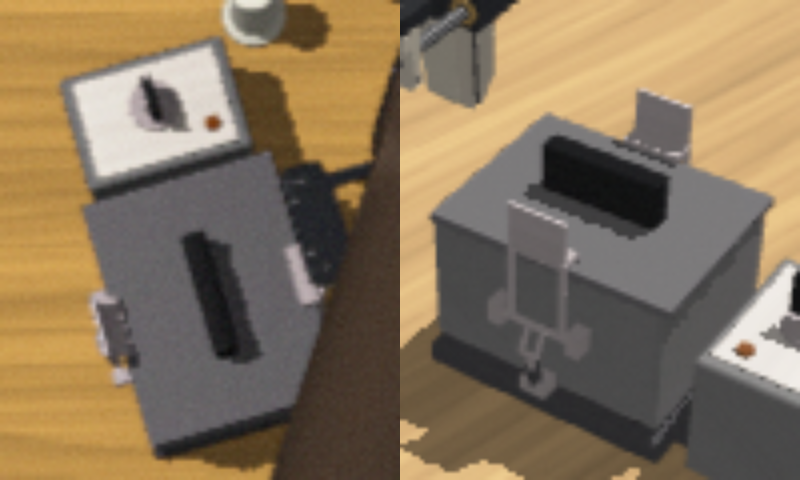

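Both clips are shut and look as they did at the start, with the lid seated. Next is the key. I approach with the jaws across the bow.

Request:
{"name": "step_arm", "arguments": {
  "targets": [
    [1.2, 1.2, 0, 0, 40],
    [2.4, 2.4, 0, 0, 40],
    [3.6, 3.6, 0.5, 0, 40],
    [5.05, 5.2, 1.5, 0, 40],
    [5.05, 5.2, 2, 0, 40],
    [5.05, 5.2, 2, 0, 40],
    [5.05, 5.2, 2, 0, 40]
  ]
}}

```text
t: 38.8
tool_pos: [0.6605, 0.0672, 0.245]
orientation: [[-0.262, 0.965, 0.006], [0.965, 0.262, 0.017], [0.015, 0.01, -1.0]]
contact_force: [0.2, -0.6, 1.2]
opening: 0.0398
```

```bash
python3 - <<'E'
from h import *
st(); print(np.round(get_obs()["joint_pos"],2))
plan([mw(.16,0,.119)],MY+90)
print(proj("wrist",mw(.175,0,.146)),proj("wrist",mw(.145,0,.146)))
j=read_camera("wrist"); cv2.imwrite("pics/w13.png",j)
E
```

```text
38.8 [0.6605 0.0672 0.245 ] [[-0.262, 0.965, 0.006], [0.965, 0.262, 0.017], [0.015, 0.01, -1.0]] [ 0.2 -0.6  1.2] 0.0398
[-0.54  0.52  0.58  1.48 -0.31  1.22  1.92]
[-0.12, 0.08, 4.2] spin 0.04
[276.1807217  234.35172918] [276.2132076  195.95586674]
```

The picture limit is reached, so from here I check by numbers. Joint 7 at 1.92 has too little range left for a 60° turn, so I'll spin the hand half a turn first, which gives the same grasp.

Request:
{"name": "step_arm", "arguments": {
  "targets": [
    [0, 0, 0, -1.5, 40],
    [0, 0, 0, -3, 40],
    [0, 0, 0, -4.5, 40],
    [0, 0, 0, -6, 40],
    [0, 0, 0, -7.5, 40],
    [0, 0, 0, -9, 40],
    [0, 0, 0, -10.5, 40],
    [0, 0, 0, -12, 40],
    [0, 0, 0, -13.5, 40],
    [0, 0, 0, -15, 40],
    [0, 0, 0, -15, 40]
  ]
}}

```text
t: 39.95
tool_pos: [0.6597, 0.0639, 0.2451]
orientation: [[-1.0, 0.022, 0.004], [0.022, 1.0, 0.013], [-0.003, 0.013, -1.0]]
contact_force: [1.1, -0.7, -1.6]
opening: 0.0402
```

```bash
python3 - <<'E'
from h import *
st(); print(np.round(get_obs()["joint_pos"],2))
plan([mw(.16,0,.245)],MY+90)
E
```

```text
39.95 [0.6597 0.0639 0.2451] [[-1.0, 0.022, 0.004], [0.022, 1.0, 0.013], [-0.003, 0.013, -1.0]] [ 1.1 -0.7 -1.6] 0.0402
[ 0.15  0.54 -0.51  1.42  0.25  1.25  2.74]
[-0.16, 0.09, 0.0] spin 14.75
```

Negative spin raises joint 7, so the first orientation was the right one. Turning back.

Request:
{"name": "step_arm", "arguments": {
  "targets": [
    [-0.16, 0.1, 0, 1.5, 40],
    [-0.16, 0.1, 0, 3, 40],
    [-0.16, 0.1, 0, 4.5, 40],
    [-0.16, 0.1, 0, 6, 40],
    [-0.16, 0.1, 0, 7.5, 40],
    [-0.16, 0.1, 0, 9, 40],
    [-0.16, 0.1, 0, 10.5, 40],
    [-0.16, 0.1, 0, 12, 40],
    [-0.16, 0.1, 0, 13.5, 40],
    [-0.16, 0.1, 0, 14.75, 40],
    [-0.16, 0.1, 0, 14.75, 40],
    [-0.16, 0.1, 0, 14.75, 40]
  ]
}}

```text
t: 41.15
tool_pos: [0.6644, 0.0655, 0.2459]
orientation: [[-0.26, 0.965, 0.005], [0.965, 0.26, 0.012], [0.01, 0.008, -1.0]]
contact_force: [-0.2, 0.2, 0.5]
opening: 0.0397
```

```bash
python3 - <<'E'
from h import *
st(); print(np.round(get_obs()["joint_pos"],2))
plan([mw(.16,0,.119)],MY+90)
a,b=proj("wrist",mw(.175,0,.146)),proj("wrist",mw(.145,0,.146)); print(a,b)
j=read_camera("wrist"); cv2.imwrite("pics/w13.png",j)
g=cv2.cvtColor(j,cv2.COLOR_BGR2GRAY); x0,y0=int(a[0])-60,int(b[1])-40
m=cv2.inRange(g[y0:int(a[1])+30,x0:x0+120],0,45)
n,l,s,c=cv2.connectedComponentsWithStats(m)
for k in range(1,n):
  if s[k,4]>50: print(s[k]+[x0,y0,0,0,0],c[k]+[x0,y0])
E
```

```text
41.15 [0.6644 0.0655 0.2459] [[-0.26, 0.965, 0.005], [0.965, 0.26, 0.012], [0.01, 0.008, -1.0]] [-0.2  0.2  0.5] 0.0397
[-0.04  0.5  -0.21  1.42  0.09  1.22  1.58]
[-0.01, -0.02, 4.23] spin 0.02
[280.48995377 230.02672128] [280.58850902 191.42617392]
```

```bash
python3 - <<'E'
import cv2
g=cv2.cvtColor(cv2.imread("pics/w13.png"),cv2.COLOR_BGR2GRAY)
for r in range(165,262,8): print(r,g[r,228:336:4].tolist())
E
```

```text
165 [122, 122, 121, 145, 147, 146, 147, 148, 149, 150, 152, 152, 245, 243, 243, 244, 244, 245, 245, 245, 245, 246, 246, 246, 246, 246, 246]
173 [124, 124, 127, 239, 240, 240, 242, 145, 149, 151, 152, 153, 240, 243, 244, 244, 244, 245, 245, 246, 246, 246, 246, 246, 246, 247, 247]
181 [238, 239, 238, 239, 240, 240, 240, 169, 151, 154, 142, 132, 136, 198, 222, 192, 221, 245, 245, 246, 246, 246, 246, 246, 246, 247, 247]
189 [237, 236, 237, 238, 238, 238, 239, 161, 143, 135, 136, 136, 107, 101, 108, 227, 227, 229, 231, 244, 245, 245, 245, 245, 245, 246, 246]
197 [239, 240, 240, 240, 241, 241, 242, 169, 134, 135, 137, 137, 107, 102, 102, 213, 226, 228, 230, 246, 246, 246, 246, 246, 246, 246, 247]
205 [239, 239, 240, 240, 240, 240, 241, 233, 132, 136, 137, 139, 110, 109, 111, 226, 224, 225, 219, 246, 246, 246, 246, 246, 246, 246, 246]
213 [241, 241, 241, 241, 241, 242, 242, 242, 243, 215, 183, 136, 105, 109, 109, 227, 225, 226, 246, 245, 246, 246, 246, 246, 246, 246, 246]
221 [239, 239, 239, 239, 240, 240, 240, 240, 241, 241, 242, 241, 137, 110, 109, 244, 243, 244, 244, 244, 245, 245, 245, 245, 245, 246, 246]
229 [239, 240, 240, 240, 241, 241, 241, 242, 242, 242, 242, 243, 142, 115, 106, 245, 244, 244, 244, 245, 245, 245, 245, 245, 245, 246, 246]
237 [163, 164, 163, 166, 168, 167, 168, 170, 170, 171, 171, 171, 171, 174, 175, 174, 176, 175, 178, 179, 178, 176, 179, 179, 180, 181, 179]
245 [210, 211, 209, 205, 204, 204, 205, 203, 200, 200, 202, 204, 206, 205, 202, 205, 207, 206, 205, 202, 203, 203, 204, 206, 200, 197, 198]
253 [211, 210, 209, 211, 213, 214, 215, 215, 214, 212, 210, 204, 202, 204, 207, 206, 204, 200, 203, 202, 206, 205, 204, 205, 209, 209, 206]
261 [131, 86, 97, 208, 212, 213, 215, 213, 211, 210, 210, 211, 212, 214, 216, 217, 215, 209, 200, 195, 197, 200, 201, 203, 84, 128, 135]
```

The bow spans columns 276–286 and rows 187–233, against a prediction of column 280.5 and rows 191–230, so it is aligned. Next: descend and grip.

Request:
{"name": "step_arm", "arguments": {
  "targets": [
    [0, 0, 1.5, 0, 40],
    [0, 0, 3, 0, 40],
    [0, 0, 4, 0, 40],
    [0, -0.02, 4.2, 0, 40],
    [0, -0.02, 4.2, 0, 40],
    [0, -0.02, 4.2, 0, 0],
    [0, -0.02, 4.2, 0, 0],
    [0, -0.02, 4.2, 0, 0],
    [0, -0.02, 4.2, 0, 0],
    [0, -0.02, 4.2, 0, 0]
  ]
}}

```text
t: 42.2
tool_pos: [0.6646, 0.0677, 0.1205]
orientation: [[-0.261, 0.965, 0.005], [0.965, 0.261, 0.013], [0.011, 0.008, -1.0]]
contact_force: [-1.2, 1.5, 4.5]
opening: 0.0079
```

Request:
{"name": "step_arm", "arguments": {
  "targets": [
    [0, 0, 0, 1.5, 0],
    [0, 0, 0, 3, 0],
    [0, 0, 0, 4.5, 0],
    [0, 0, 0, 6, 0],
    [0, 0, 0, 7.5, 0],
    [0, 0, 0, 9, 0],
    [0, 0, 0, 10.5, 0],
    [0, 0, 0, 11.7, 0],
    [0, 0, 0, 11.7, 0],
    [0, 0, 0, 11.7, 0],
    [0, 0, 0, 11.7, 0],
    [0, 0, 0, 11.7, 0]
  ]
}}

```text
t: 43.4
tool_pos: [0.6655, 0.0713, 0.1207]
orientation: [[0.684, 0.729, 0.007], [0.729, -0.684, 0.016], [0.017, -0.006, -1.0]]
contact_force: [3.6, 8.2, -5.0]
opening: 0.0078
```

```bash
python3 - <<'E'
from h import *
st(); o=get_obs(); print(np.round(o["joint_pos"],2),np.round(o["wrist_torque"],3))
R=np.array(o["orientation"]);print(105-np.degrees(np.arctan2(R[1,0],R[0,0])))
E
```

```text
43.4 [0.6655 0.0713 0.1207] [[0.684, 0.729, 0.007], [0.729, -0.684, 0.016], [0.017, -0.006, -1.0]] [ 3.6  8.2 -5. ] 0.0078
[-0.22  0.59  0.06  1.59 -0.06  0.95  0.68] [ 1.225 -0.892  0.143]
58.19736357772639
```

The hand turned 58° (1.02 rad) with the grip holding, and wrist torque is about 0.14 N m. I hold for the rest of the half second, then turn back and let go.

Request:
{"name": "step_arm", "arguments": {
  "targets": [
    [0, 0, 0, 0, 0],
    [0, 0, 0, 0, 0],
    [0, 0, 0, 0, 0],
    [0, 0, 0, 0, 0],
    [0, 0, 0, -1.5, 0],
    [0, 0, 0, -3, 0],
    [0, 0, 0, -4.5, 0],
    [0, 0, 0, -6, 0],
    [0, 0, 0, -7.5, 0],
    [0, 0, 0, -9, 0],
    [0, 0, 0, -10.5, 0],
    [0, 0, 0, -11.6, 0],
    [0, 0, 0, -11.6, 0],
    [0, 0, 0, -11.6, 40],
    [0, 0, 0, -11.6, 40],
    [0, 0, 0, -11.6, 40],
    [0, 0, 0, -11.6, 40],
    [0, 0, -1.5, -11.6, 40],
    [0, 0, -3, -11.6, 40],
    [0, 0, -4.2, -11.6, 40]
  ]
}}

```text
t: 45.4
tool_pos: [0.6649, 0.0696, 0.2493]
orientation: [[-0.256, 0.967, 0.009], [0.967, 0.256, 0.017], [0.014, 0.013, -1.0]]
contact_force: [0.5, -0.1, 0.3]
opening: 0.0401
```

```bash
python3 - <<'E'
from h import *
st(); 
a,b=proj("wrist",mw(.175,0,.146)),proj("wrist",mw(.145,0,.146)); print(a,b)
j=read_camera("wrist"); cv2.imwrite("pics/w14.png",j)
g=cv2.cvtColor(j,cv2.COLOR_BGR2GRAY)
for r in range(int(b[1])-8,int(a[1])+6,6): print(r,g[r,int(a[0])-40:int(a[0])+44:4].tolist())
k=read_camera("scene");s0=cv2.imread("pics/scene0.png");cv2.imwrite("pics/s14.png",k)
d=cv2.absdiff(k,s0).max(2)
for n,(x0,y0,x1,y1) in dict(keytop=(333,203,352,226),tabR=(264,188,288,215),tabL=(295,160,315,182),lid=(250,172,333,217),spool=(330,250,362,295),jar=(104,218,135,255),hammer=(368,183,442,232)).items():
  print(n,(d[y0:y1,x0:x1]>40).mean().round(3))
E
```

```text
45.4 [0.6649 0.0696 0.2493] [[-0.256, 0.967, 0.009], [0.967, 0.256, 0.017], [0.014, 0.013, -1.0]] [ 0.5 -0.1  0.3] 0.0401
[274.85758431 225.77151414] [274.56231    187.44127699]
179 [238, 238, 238, 239, 172, 148, 150, 131, 135, 135, 135, 227, 225, 205, 239, 244, 244, 245, 245, 245, 246]
185 [236, 236, 237, 237, 208, 148, 131, 133, 133, 117, 96, 96, 225, 224, 227, 223, 244, 244, 244, 245, 245]
191 [238, 238, 238, 239, 169, 134, 132, 134, 135, 108, 97, 95, 225, 224, 226, 226, 244, 244, 244, 245, 245]
197 [240, 241, 240, 241, 233, 132, 132, 133, 132, 111, 99, 98, 211, 223, 224, 224, 245, 245, 245, 246, 246]
203 [239, 239, 239, 240, 241, 197, 133, 135, 135, 110, 102, 106, 224, 223, 224, 225, 245, 245, 245, 245, 245]
209 [240, 240, 241, 241, 242, 242, 216, 182, 141, 107, 103, 105, 224, 222, 222, 245, 245, 245, 245, 246, 246]
215 [239, 240, 239, 240, 240, 240, 240, 241, 213, 139, 104, 105, 218, 239, 243, 243, 244, 244, 244, 244, 245]
221 [238, 239, 239, 240, 240, 240, 241, 241, 241, 170, 103, 102, 245, 243, 244, 244, 244, 244, 245, 245, 245]
227 [239, 239, 240, 239, 240, 240, 241, 241, 241, 179, 211, 110, 245, 243, 243, 244, 244, 244, 245, 245, 245]
keytop 0.005
tabR 0.015
tabL 0.016
lid 0.066
spool 0.0
jar 0.35
hammer 0.0
```

```bash
python3 - <<'E'
from h import *
a=cv2.imread("pics/top0.png");b=cv2.imread("pics/top6.png")
c=read_camera("top")
for n,i in(("then",b),("now",c)): print(n,(cv2.absdiff(a,i).max(2)[280:312,388:422]>40).mean())
s0=cv2.imread("pics/scene0.png");s=cv2.imread("pics/s14.png")
e=[cv2.Canny(x[210:262,95:145],60,150) for x in(s0,s)]
print([cv2.phaseCorrelate(np.float32(e[0]),np.float32(e[1]))],s0[235,95:145:4].mean(1).round(),s[235,95:145:4].mean(1).round())
E
```

```text
then 0.0
now 0.5101102941176471
[((0.2421516467133209, -0.03589876102452649), 0.6409708870781793)] [165. 161. 156. 131.  93.  95. 124. 144. 140. 170. 173. 171. 175.] [ 89.  87.  83. 107. 101. 102. 133. 155. 150.  98.  93.  92.  95.]
```

The jar's edges have moved only 0.2 px. The brightness difference there is the arm's shadow. Handing in.

```bash
python3 -c "
from h import *
print(sign_off()); st()"
```

```text
the job is handed in; nothing more can be done
None
the job is handed in; nothing more can be done
```

I handed the job in at about 45 s; sign-off gives no verdict, so the result below rests on my own checks.

**What I did:**
- I swept both clips open and laid the lid flat, grip up, on the bench to the left.
- I put all four fittings into the tub: three loops and one ring. The ring had been knocked about 4 cm aside, so I measured it again before picking it up.
- I set the lid back and shut both clips. I then turned the key with the hand 58° (1.02 rad) and held it at least 0.8 s. I turned it back and let go.

**Last checks:**
- **Lid and clips:** in the scene camera, the lid's corners matched the first picture to about 1 px before the clips went on. The clip tabs looked unchanged from the start.
- **Key:** the bow is back along the machine's x axis, at RUN.
- **Bystanders:** the spool and hammer areas matched the first picture. The jar area differed, but its edges had shifted only 0.2 px, so that was the arm's shadow.
- **Robot:** it stood clear at hand-in, with contact force near zero.

**Small problems on the way:**
- The tool had tilted about 1°, so the lid met the tub with about 29 N. It settled when released, about 2 mm off in x, well inside the 10 mm limit.
- I spun the hand the wrong way before the key, and joint 7 reached its 2.74 rad limit. I turned it back; no range fault was reported.
- The 16-picture limit ran out before the key turn, so that step and the final checks used pixel values instead of viewed pictures.

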